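# Wedge the charging rest's catch open and free the penlight

## Task

The penlight is locked under the sprung catch of its sloping charging rest. First switch the rest off by flipping its toggle right over, so that it leans up the slope; then push the thicker of the two wooden wedges, tip first, up the channel of the rest until it holds the catch open by itself, let go of it, and lift the penlight out and lay it flat on the floor of the jewel tray. Leave the wedge in the channel and the switch off, and leave the thin wedge and the jars where they are.

Things in the scene. Friction and masses are not known exactly. Their poses are not given: they have to be found in the camera images.
- rest: the charging rest, a grey stand about 190 x 162 x 180 mm fixed to the desk. Origin on the desk top; its x axis (level) points up the slope, y to the left of somebody looking up the slope, z up. Its deck slopes up along +x at 30 degrees
- deck_origin (a point): origin of the deck's coordinates u (up the slope), v (= rest's y) and w (square to the deck, outwards), on the deck's surface, 100 mm above the rest's origin. A deck point is, in the rest's frame, x = u cos30 - w sin30, y = v, z = 100 mm + u sin30 + w cos30. The point's own axes are the rest's, not tilted. The deck's surface: w = 0, u -92 to 112, v -112 to 46 mm
- channel_mouth (a point): lower end of the wedge channel, on the deck, at the fence's inner face (u -34, v -50, w 0 mm). The channel runs up the slope; on its left is a fixed aluminium fence (v -50 to -42, u -34 to 44, 26 mm high, rounded lower end), on its right the catch's steel arm. With the catch shut the channel is 10 mm wide (v -60 to -50)
- channel_end (a point): upper end of the channel at the fence: the face of the end stop, 22 mm high (u 42, v -50, w 0 mm)
- catch (a joint): travel of the sprung steel catch, 0 shut to 0.021 m; slides towards -v (right) only, and springs back: 3.6 N at 0, 5.5 N at 0.016. Its arm (shut: v -70 to -60; u -30 to 62, w 2 to 26 mm, lower end rounded) is the right side of the channel; the thick wedge's full thickness moves it 16 mm, the thin one's only 6
- catch_nose (a point): left end of the catch's nose (u 55, v 4, w 30 mm when shut). A bar (u 48 to 62, up to 14 mm high, 33 near the penlight) joins the arm's upper end to this nose, which reaches over the penlight (w 27.5 to 33). The catch must move at least 11 mm before the nose clears the penlight's side
- toggle (a joint): angle of the steel switch lever: 0 = on, leaning 0.45 rad from upright towards -x of the rest (down the slope); 0.9 rad = off, leaning as much up the slope. It snaps over its centre at 0.45 rad; the tip needs about 2 N, pushed along +x, to start
- toggle_tip (a point): the lever's tip, 42 mm from its pivot (rest's frame, when on: x -76, y 28, z 126 mm)
- toggle_pivot (a point): the lever's pivot (rest's frame: x -58, y 28, z 88 mm), just above the level top (z 86) of the black switch block, 36 x 26 mm. The lever is 44 mm long, 7 to 11 mm thick, and swings in the rest's x-z plane
- penlight_mid (a point): centre of the black penlight, 132 mm long (its y axis, up the slope at the start), 14 x 14 mm in section, 0.05 kg, loose on a 10 mm wide, 12 mm high rail; starts at u 36, v 0, w 19 mm, between end stops (u -37 to -30 and 105 to 111, 24 mm high) and 20 mm high cheeks (u -34 to -14 and 88 to 108, |v| 9 to 13). Otherwise its sides are free, save at the catch
- wedge_mid (a point): centre of the thick plain-wood wedge: loose, 120 mm long, 26 thick, 30 high, about 0.09 kg, lying on the desk, centre 15 mm up. x axis to the tip, z up. 26 mm thick (y -13 to 13) from the tail (x -60, two dark lines near it) to x 0; then its -y side tapers evenly to 4 mm at the tip (x 60); the +y side is straight and goes along the fence, the tapered one along the catch
- thin_wedge_mid (a point): centre of the other wedge, of the same length, height and shape but 16 mm thick (y from -8 to 8); too thin for the catch. The two wedges may be in either place.
- jewel_tray: the black jewel tray, 219 x 275 x 22 mm, fixed; origin at the centre of its underside, y along its long side. Floor 5 mm above the desk, free from x -99 to 66 and y -128 to 128 mm inside a 22 mm high, 10 mm wide rim; a ring roll with rings standing up to 35 mm fills x 66 to 99
- stone_jar_1: a stone jar with black lid, 39 mm across, 43 mm high, origin under its centre
- stone_jar_2: another such jar
- wedge: the same thick wedge, origin in the middle of its underside
- penlight: the same penlight; origin on its underside, 2 mm from its centre
- tray_floor (a point): centre of the tray's free floor

How it is judged:
On the way, in this order (a step that is already met when the one before it is completed fails the run):
1. the toggle has been flipped to off (value of joint toggle above 0.8 rad), for 0.2 s.
2. the thick wedge alone holds the catch open by more than 13.5 mm, nobody touching wedge or catch (value of joint catch above 0.0135 m and contact force between wedge and catch above 1 N and contact force between each of the fingers, the arm and wedge below 0.1 N and contact force between the fingers and catch below 0.1 N), for 0.3 s.
3. the penlight has been lifted out with the catch still wedged (value of joint catch above 0.0135 m and contact force between wedge and catch above 1 N and distance of penlight_mid from where it was at the start of the episode above 0.05 m), for 0.1 s.
At the end, for the whole second after the job is handed in: The toggle is off (over 0.8 rad), the thick wedge still holds the catch open by more than 13.5 mm, and the penlight lies at rest and flat (within 0.08 rad) on the floor of the jewel tray, inside its rim and off the ring roll (value of joint toggle above 0.8 rad and value of joint catch above 0.0135 m and contact force between wedge and catch above 1 N and x of penlight_mid in the frame of jewel_tray between -0.099 and 0.062 m and y of penlight_mid in the frame of jewel_tray between -0.125 and 0.125 m and z of penlight_mid in the frame of jewel_tray below 0.022 m and angle between penlight_mid's own y axis and vertical above 1.49 rad and linear speed of each of penlight, wedge below 0.02 m/s); the robot touches nothing.
It fails at once if a jar moved by over 25 mm (distance of any of stone_jar_1, stone_jar_2 from where it was at the start of the episode above 0.025 m).
It fails at once if the thin wedge moved by over 25 mm (distance of thin_wedge_mid from where it was at the start of the episode above 0.025 m).
It fails at once if a jar tipped over (angle between any of stone_jar_1, stone_jar_2's own z axis and vertical above 0.5 rad).
It also fails if it takes over 61 s, if anything falls off the work surface, if the arm or the gripper's body presses on something with over 40 N, if the wrist force passes 120 N, or if a joint passes its speed limit or range.

## Robot

A 7-joint arm with a two-finger parallel gripper is mounted at the origin on a cart in front of the work surface, level with it; the furniture and walls round the work are solid. World frame = base frame: x ahead of the robot, y to its left, z up, the work surface at z = 0. Lengths are in m, angles in rad, forces in N, time in s.
With the tool pointing down it reaches from about 0.425 to 0.925 m from the base axis. Payload 6.8 kg.
Tool frame: the origin (TCP) lies between the finger pads; the fingertips stand 11 mm ahead of it and the grasp point (between the pads) lies 8 mm behind it (r.tcp_to_tips is the distance from the TCP to the fingertips, in m); z points along the fingers, x is the direction in which the jaws open and shut, and the axes are right-handed (so a half turn about z gives the same grasp; the last joint's range is limited). The gripper opens to 85 mm and grips with 20 to 120 N. Pads are 22 mm wide; open, the fingers measure 114 mm over their backs; the gripper's body (76 mm by 85 mm) begins 54 mm behind the grasp point. The pads swing forward as they close: fully open they stand 13 mm farther back than shut.
Start: joints at [1.235, 0.477, 0.022, 1.555, -0.011, 1.109, -0.083], TCP at [0.152, -0.658, 0.242] pointing down, gripper open.
Joint ranges: [-2.96, 2.96], [-0.34, 2.1], [-1.41, 1.46], [0.24, 2.44], [-1.37, 4.51], [0.17, 1.92], [-2.96, 2.96]. Speed limits (rad/s): [2.39, 2.39, 3.14, 3.14, 3.14, 3.14, 3.14].

## Interface

Orientations are given as a unit quaternion [x, y, z, w].
In Python, from cell import telemetry, get_image, ticket, r gives the robot as it stands.
- The arm moves only by the tool carry_out, never from a script. Its arguments are lists of equal length, an entry for each row: "travel": the shift along the tool's x, y, z as a fraction of full scale, a list of three; "delta_rot": the turn, a rotation vector about the tool's x, y, z as a fraction of full scale, a list of three; "fingers": the opening, from 0 (shut) to 1 (fully open). A call has 1 to 10 rows; each row shifts and turns the pose as measured when the row begins, along the tool's axes as they then stand; what a row does not reach is not made up. Full scale, the value 1, is 0.5 m for a shift and 45 degrees for a turn. A row lasts 1/10 s, in which the tool goes at most 50 mm and 8.59 degrees, less where a joint would pass 70% of its speed; a pose out of reach is approached as far as the arm can. A call with a number of a shift or a turn outside -1 to 1 is refused whole. A call with a gripper value outside its range is refused whole. The fingers move at their own pace and stop on an object; "newtons" is the grip in N (left out, the last holds). Time passes only in rows, so rows that do not move let the fingers close. It gives the time, the measured TCP pose, the force and the opening at its end, in the units of the state.
- telemetry.observe(): the state, without advancing time (a new reading comes with each control period).
- get_image(name): name is "scene" or "top" or "wrist"; returns a dict with "color" (480x640x3 uint8, red, green, blue), "K" (3x3 intrinsics, pixels), "R" (3x3) and "t" (3): a world point X has camera coordinates R X + t. Camera axes: x right, y down, z forward; pixel columns grow to the right and rows downward; lengths in m; the calibration is good to about 2 mm. A picture is of the moment at which its call begins. There is no depth.
- ticket.sign_off(): hands the job in, once; it reports no verdict.
The state is a dict: "clock": time; "qpos": joint angles; "qvel": joint speeds; "joint_efforts": joint torques, N m; "ee_pos": TCP position; "orientation": TCP orientation; "ft_force": force on the tool from outside, world axes, zero at the start; "wrist_torque": the same for the moment, N m; "finger_gap": finger opening in m.
Only numpy, scipy, OpenCV 4.12 (cv2) and the standard library are available. Lean on these libraries where they do the work, as an engineer would, in place of code of your own. Each camera call takes 0.05 s, during which the arm holds its last target.

## Working session

There is one attempt and no reset: what is moved stays moved. The work goes in short steps, Python scripts to look and compute and a tool call to move; the robot and the scene stay as the last step left them, time stands still between calls to the robot, and variables do not carry over. Pictures are saved under pics/ and viewed, and the job is handed in when it is done.

Besides the shell and the picture viewer there is one more tool, called in YAML: its name, and indented under it one key for each argument. carry_out: Moves the arm, as the interface text tells. Shift numbers are shares of 0.5 m and turn numbers shares of 45 degrees, none past 1 either way. Its arguments: {"type":"object","properties":{"travel":{"type":"array","items":{"type":"array","items":{"type":"number"}}},"delta_rot":{"type":"array","items":{"type":"array","items":{"type":"number"}}},"fingers":{"type":"array","items":{"type":"number"}},"newtons":{"type":"number"}},"required":["travel","delta_rot","fingers"]}

```bash
ls; mkdir -p pics; python3 - <<'E'
from cell import telemetry,get_image,ticket,r
import cv2
print(telemetry.observe())
print([a for a in dir(r) if a[0]!='_'])
for n in ["scene","top","wrist"]:
    d=get_image(n); cv2.imwrite(f"pics/{n}0.png",d["color"][:,:,::-1]); print(n,d["K"],d["R"],d["t"])
E
```

```text
pics
{'clock': 0.0, 'qpos': array([ 1.234916  ,  0.47780529,  0.02232426,  1.55643896, -0.01149658,
        1.10935238, -0.08310716]), 'qvel': array([ 0.00101806,  0.00043427,  0.00104019,  0.00218484,  0.00058675,
        0.00051225, -0.00012329]), 'joint_efforts': array([-1.04982093e-03, -5.96454155e+01,  1.60773374e+00, -2.81196588e+01,
        1.24791704e-02,  9.35071061e-03,  4.14354042e-05]), 'ee_pos': array([ 0.15228833, -0.65699772,  0.24132723]), 'orientation': array([ 7.82893267e-01, -6.22155329e-01, -7.74738721e-04, -5.28803891e-04]), 'ft_force': array([-0.29929611, -0.24324336, -0.55074413]), 'wrist_torque': array([-0.06669812, -0.08920345,  0.02800929]), 'finger_gap': 0.08538288422652604}
['PlanningError', 'tcp_to_tips']
scene [[565.49413143   0.         322.21269615]
 [  0.         565.49413143 237.61064202]
 [  0.           0.           1.        ]] [[-0.63835575 -0.76950866  0.01893069]
 [-0.5725468   0.45823831 -0.67985867]
 [ 0.51448236 -0.44483039 -0.73309878]] [0.48919894 0.26877947 1.01373546]
top [[560.17094127   0.         326.91243699]
 [  0.         560.17094127 249.31435108]
 [  0.           0.           1.        ]] [[ 0.02937961 -0.9995144  -0.01038235]
 [-0.98212221 -0.02693313 -0.18630773]
 [ 0.18593763  0.01567038 -0.98243658]] [0.23563549 0.53079036 0.97387405]
wrist [[393.84531346   0.         314.87162418]
 [  0.         393.84531346 244.97098554]
 [  0.           0.           1.        ]] [[ 0.22704234 -0.97388342 -0.00169097]
 [-0.92929622 -0.2171664   0.29874285]
 [-0.29130793 -0.06625586 -0.95433215]] [-0.67460633 -0.0400425   0.37973025]
```

View pics/scene0.png

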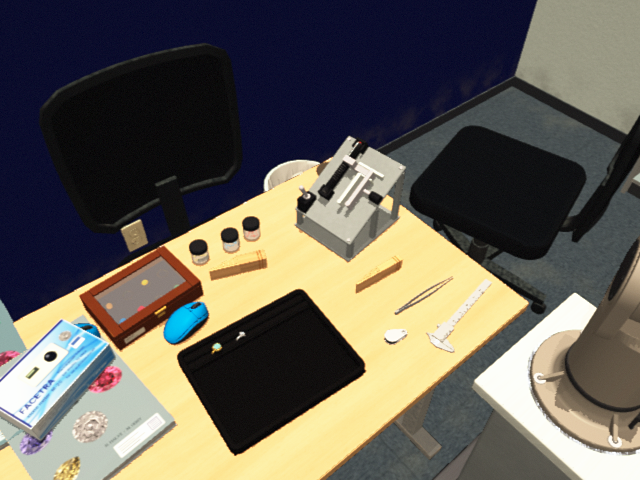

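View pics/top0.png

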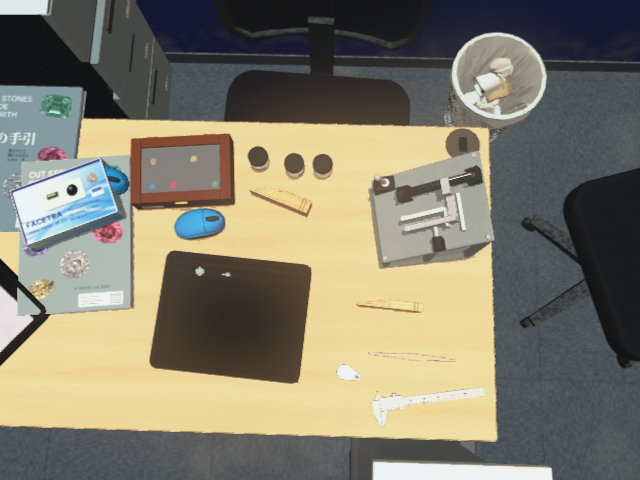

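View pics/wrist0.png

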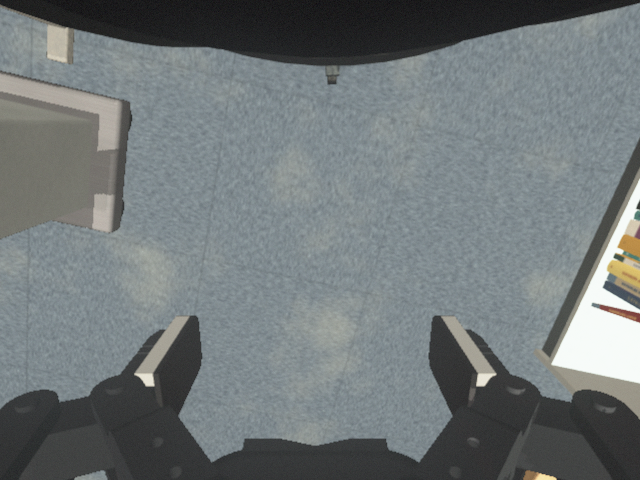

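```bash
cat > h.py <<'E'
import numpy as np, cv2
from cell import telemetry,get_image,ticket,r
from scipy.spatial.transform import Rotation as Ro
def ray(d,u,v):
    C=-d["R"].T@d["t"]; k=d["R"].T@np.linalg.solve(d["K"],np.array([u,v,1.])); return C,k
def onz(d,u,v,z):
    C,k=ray(d,u,v); return C+k*(z-C[2])/k[2]
def proj(d,X):
    p=d["K"]@(d["R"]@np.asarray(X,float)+d["t"]); return p[:2]/p[2]
def crop(d,x0,y0,x1,y1,s,fn):
    cv2.imwrite(fn,cv2.resize(d["color"][y0:y1,x0:x1,::-1],None,fx=s,fy=s,interpolation=cv2.INTER_CUBIC))
def tri(rays):
    A=np.zeros((3,3));b=np.zeros(3)
    for C,k in rays:
        k=k/np.linalg.norm(k);P=np.eye(3)-np.outer(k,k);A+=P;b+=P@C
    X=np.linalg.solve(A,b); return X,[np.linalg.norm((np.eye(3)-np.outer(k,k)/(k@k))@(X-C)) for C,k in rays]
E
python3 - <<'E'
from h import *
d=get_image("top");s=get_image("scene")
print(-d["R"].T@d["t"],-s["R"].T@s["t"])
crop(d,360,140,510,280,5,"pics/trest.png")
crop(s,280,120,420,260,5,"pics/srest.png")
hsv=cv2.cvtColor(d["color"],cv2.COLOR_RGB2HSV)
crop(d,240,140,430,320,4,"pics/twed.png")
crop(s,180,200,420,300,3,"pics/swed.png")
E
```

```text
[0.3332983  0.23455593 1.05810629] [-0.05537723  0.70421811  0.91663941]
```

View pics/trest.png

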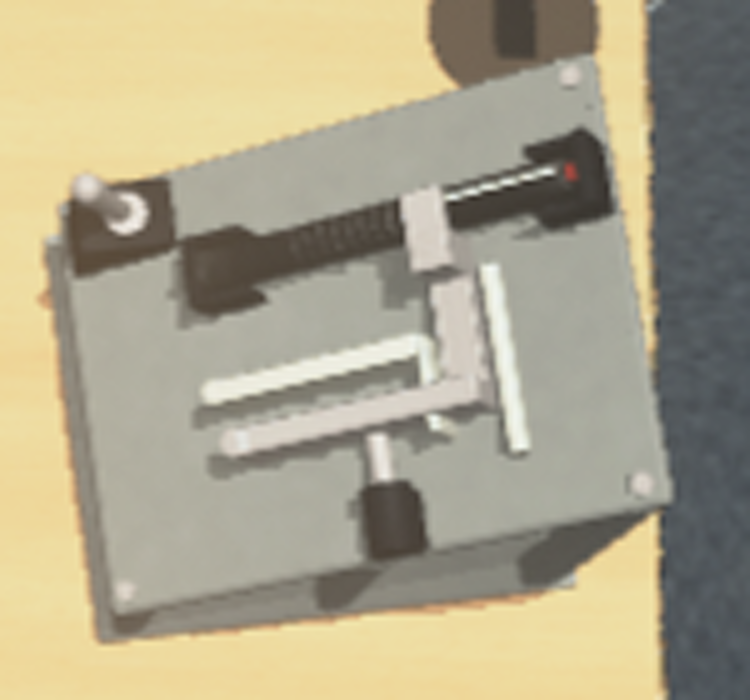

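View pics/srest.png

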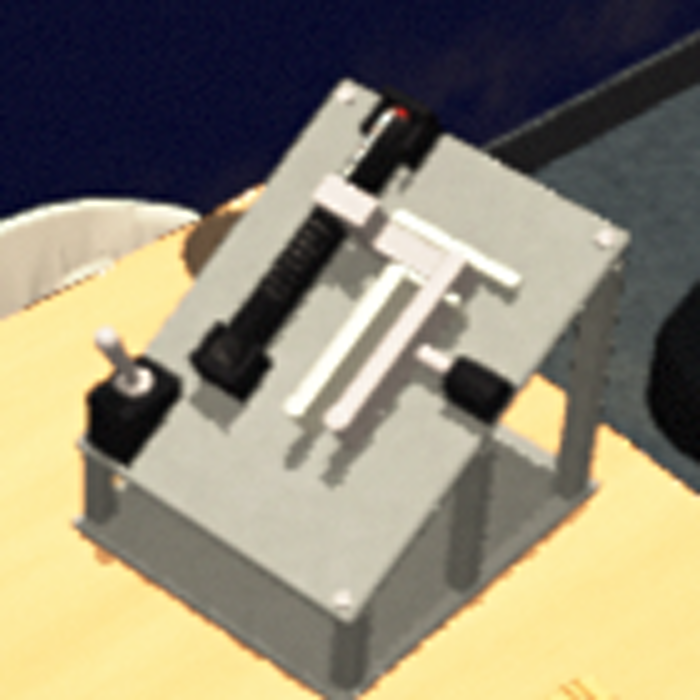

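View pics/twed.png

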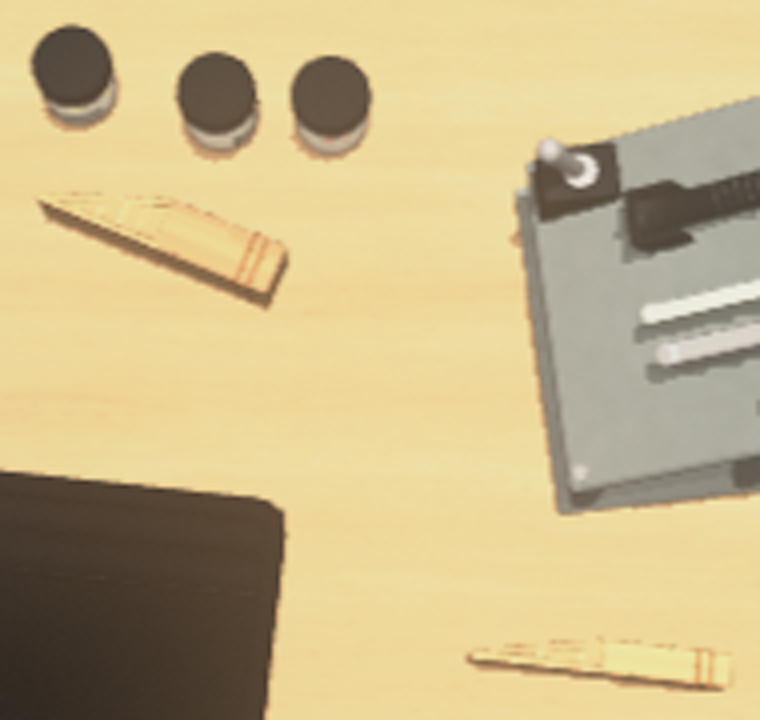

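View pics/swed.png

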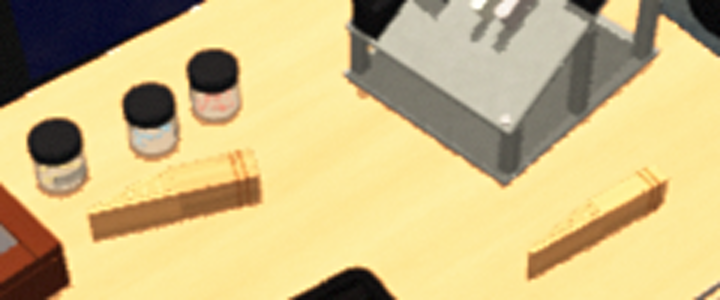

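```bash
cat > fit.py <<'E'
from h import *
from scipy.optimize import least_squares
d=get_image("top");s=get_image("scene")
def deck(u,v,w): 
    c,sn=np.cos(np.pi/6),.5
    return np.array([u*c-w*sn,v,100+u*sn+w*c])/1000
T=[((120,612),deck(-92,-112,0)),((668,500),deck(112,-112,0)),((592,55),deck(112,46,0)),((88,188),np.array([-76,28,126])/1000),((212,392),deck(-31,-46,26)),((236,442),deck(-27,-65,26)),((520,450),None)]
S=[((342,612),deck(-92,-112,0)),((628,238),deck(112,-112,0)),((345,80),deck(112,46,0)),((105,340),np.array([-76,28,126])/1000),((295,408),deck(-31,-46,26)),((342,420),deck(-27,-65,26))]
obs=[(d,np.array(p)/5+[360-.4,140-.4],X) for p,X in T if X is not None]+[(s,np.array(p)/5+[280-.4,120-.4],X) for p,X in S]
def W(q,X): return Ro.from_euler('z',q[2]).apply(X)+np.array([q[0],q[1],0])
f=lambda q: np.concatenate([proj(c,W(q,X))-p for c,p,X in obs])
q=least_squares(f,[.6,-.1,-1.4],loss='soft_l1').x
if __name__=="__main__":
    print("rest",q,np.degrees(q[2])); print(np.round(f(q).reshape(-1,2),1))
    for n,X in dict(tip=np.array([-76,28,126])/1000,mouth=deck(-34,-50,0),pen=deck(36,0,19)).items(): print(n,W(q,X))
    g=lambda x,y:onz(d,x/4+240-.4,y/4+140-.4,.03)
    a,b,c=g(41,202),g(266,294),g(287,252)
    print("tip,tailnear,tailfar",a,b,c,"len",np.linalg.norm(a-b),"thick",np.linalg.norm(b-c))
    a2,b2,c2=g(468,655),g(724,685),g(732,652)
    print("thin len",np.linalg.norm(a2-b2),"thick",np.linalg.norm(b2-c2),a2,b2)
    for p in [(72,66),(217,93),(331,96)]: print("jar",onz(d,p[0]/4+240,p[1]/4+140,.043))
    for p in [(173,252),(311,264),(298,382),(151,367)]: print("tray",onz(d,*p,.022))
E
python3 fit.py
```

```text
rest [ 0.62332893  0.08729102 -1.42619206] -81.71478605727003
[[-1.6  0.9]
 [ 1.1  0.8]
 [ 0.3 -1.1]
 [-0.3 -0.4]
 [ 0.2  0.2]
 [-1.   0.3]
 [ 0.9  2.4]
 [ 0.9 -1.4]
 [-0.2 -1.5]
 [-0.1 -1.4]
 [-0.2 -0.4]
 [-1.5  0. ]]
tip [0.64008503 0.16653263 0.126     ]
mouth [0.56960775 0.10922352 0.083     ]
pen [0.62645259 0.06584034 0.13445448]
tip,tailnear,tailfar [0.63886341 0.40141634 0.03      ] [0.59651198 0.29237038 0.03      ] [0.61730964 0.28314685 0.03      ] len 0.11698146780821342 thick 0.022751183419169103
thin len 0.11754009132533312 thick 0.01561935713083676 [0.42857043 0.19357454 0.03      ] [0.41819988 0.07649284 0.03      ]
jar [0.70188356 0.38740942 0.043     ]
jar [0.69017739 0.31771485 0.043     ]
jar [0.69007781 0.26349795 0.043     ]
tray [0.51627932 0.54118671 0.022     ]
tray [0.50057769 0.28006877 0.022     ]
tray [0.2846144  0.29603313 0.022     ]
tray [0.30315939 0.56410704 0.022     ]
```

```bash
cat >> h.py <<'E'
def pose():
    o=telemetry.observe(); return np.array(o["ee_pos"]),Ro.from_quat(o["orientation"])
def mkR(yaw,tilt=0): # tool x at yaw deg (world), z down, then turn about tool x by tilt deg
    a=np.radians(yaw); x=np.array([np.cos(a),np.sin(a),0]); z=np.array([0,0,-1.]); y=np.cross(z,x)
    return Ro.from_matrix(np.stack([x,y,z],1))*Ro.from_rotvec([np.radians(tilt),0,0])
def plan(p,R,n=None,show=True):
    p0,R0=pose(); rv=(R0.inv()*R).as_rotvec(); D=np.linalg.norm(p-p0)
    m=int(max(np.ceil(D/.048),np.ceil(np.degrees(np.linalg.norm(rv))/8.3),1)); n=n or m
    print("pos",p0.round(4),"dist",round(D,4),"rot",np.degrees(rv).round(1),"n",n,"min",m)
    tr=[];
    for i in range(n):
        Ri=R0*Ro.from_rotvec(rv*i/n); tr.append((Ri.inv().apply((p-p0)/n)/.5).round(4).tolist())
    print("travel",tr); print("rot each",(rv/n/(np.pi/4)).round(4).tolist())
def st():
    o=telemetry.observe(); p,R=pose(); M=R.as_matrix()
    print("t",round(o["clock"],2),"p",p.round(4),"x",M[:,0].round(3),"z",M[:,2].round(3),"F",np.round(o["ft_force"],1),"gap",round(o["finger_gap"],4),"q",np.round(o["qpos"],2))
E
python3 - <<'E'
from h import *
d=get_image("wrist");p,R=pose();C=-d["R"].T@d["t"]
print("cam in tool",R.inv().apply(C-p), "cam axes in tool",(d["R"]@R.as_matrix()).round(2))
plan(np.array([.60,.22,.33]),mkR(8.3),24)
E
```

```text
cam in tool [ 0.00041964 -0.07606728 -0.13170889] cam axes in tool [[ 1.   -0.    0.  ]
 [ 0.    0.95 -0.3 ]
 [ 0.    0.3   0.95]]
pos [ 0.1524 -0.6575  0.2422] dist 0.989 rot [ -0.    0.  -85.2] n 24 min 21
travel [[-0.0628, -0.0528, -0.0073], [-0.0594, -0.0566, -0.0073], [-0.0558, -0.0602, -0.0073], [-0.052, -0.0636, -0.0073], [-0.0479, -0.0666, -0.0073], [-0.0437, -0.0695, -0.0073], [-0.0393, -0.0721, -0.0073], [-0.0348, -0.0744, -0.0073], [-0.0301, -0.0764, -0.0073], [-0.0253, -0.0781, -0.0073], [-0.0204, -0.0795, -0.0073], [-0.0155, -0.0806, -0.0073], [-0.0104, -0.0814, -0.0073], [-0.0054, -0.0819, -0.0073], [-0.0003, -0.0821, -0.0073], [0.0048, -0.0819, -0.0073], [0.0099, -0.0815, -0.0073], [0.0149, -0.0807, -0.0073], [0.0199, -0.0796, -0.0073], [0.0248, -0.0783, -0.0073], [0.0296, -0.0766, -0.0073], [0.0343, -0.0746, -0.0073], [0.0388, -0.0723, -0.0073], [0.0432, -0.0698, -0.0073]]
rot each [-0.0, 0.0, -0.0789]
```

carry_out:
  travel:
    - [0,0,-0.08]
    - [-0.063,-0.053,-0.05]
    - [-0.059,-0.057,-0.05]
    - [-0.056,-0.06,0]
    - [-0.052,-0.064,0]
    - [-0.048,-0.067,0]
    - [-0.044,-0.07,0]
    - [-0.039,-0.072,0]
    - [-0.035,-0.074,0]
    - [-0.03,-0.076,0]
  delta_rot:
    - [0,0,0]
    - [0,0,-0.079]
    - [0,0,-0.079]
    - [0,0,-0.079]
    - [0,0,-0.079]
    - [0,0,-0.079]
    - [0,0,-0.079]
    - [0,0,-0.079]
    - [0,0,-0.079]
    - [0,0,-0.079]
  fingers: [0,0,0,0,0,0,0,0,0,0]

```text
clock: 1.4
ee_pos: [0.3203, -0.3201, 0.3355]
orientation: [0.926, -0.377, 0.001, 0.002]
ft_force: [-0.2, 0.3, -0.2]
finger_gap: -0.0001
```

```bash
python3 - <<'E'
from h import *
st(); plan(np.array([.60,.22,.33]),mkR(8.3),18)
E
```

```text
t 1.4 p [ 0.3203 -0.3201  0.3355] x [ 0.715 -0.699  0.003] z [ 0.    -0.005 -1.   ] F [-0.2  0.3 -0.2] gap -0.0001 q [ 0.91  0.03 -0.27  1.92  0.01  1.18 -0.14]
pos [ 0.3203 -0.3201  0.3355] dist 0.6083 rot [  0.3  -0.1 -52.6] n 18 min 13
travel [[-0.0197, -0.0646, 0.0003], [-0.0164, -0.0656, 0.0004], [-0.013, -0.0663, 0.0004], [-0.0096, -0.0669, 0.0004], [-0.0062, -0.0673, 0.0004], [-0.0028, -0.0675, 0.0004], [0.0007, -0.0676, 0.0004], [0.0041, -0.0675, 0.0005], [0.0076, -0.0672, 0.0005], [0.011, -0.0667, 0.0005], [0.0144, -0.066, 0.0005], [0.0177, -0.0652, 0.0005], [0.021, -0.0642, 0.0005], [0.0243, -0.0631, 0.0005], [0.0275, -0.0618, 0.0006], [0.0306, -0.0603, 0.0006], [0.0336, -0.0586, 0.0006], [0.0366, -0.0568, 0.0006]]
rot each [0.0003, -0.0001, -0.065]
```

carry_out:
  travel:
    - [-0.02,-0.065,0]
    - [-0.016,-0.066,0]
    - [-0.013,-0.066,0]
    - [-0.01,-0.067,0]
    - [-0.006,-0.067,0]
    - [-0.003,-0.068,0]
    - [0.001,-0.068,0]
    - [0.004,-0.068,0]
    - [0.008,-0.067,0]
    - [0.011,-0.067,0]
  delta_rot:
    - [0,0,-0.065]
    - [0,0,-0.065]
    - [0,0,-0.065]
    - [0,0,-0.065]
    - [0,0,-0.065]
    - [0,0,-0.065]
    - [0,0,-0.065]
    - [0,0,-0.065]
    - [0,0,-0.065]
    - [0,0,-0.065]
  fingers: [0,0,0,0,0,0,0,0,0,0]

```text
clock: 2.4
ee_pos: [0.4773, -0.0031, 0.3367]
orientation: [0.993, -0.12, 0.004, 0.005]
ft_force: [0.2, -0.4, -0.2]
finger_gap: 0.0003
```

carry_out:
  travel:
    - [0.014,-0.066,0]
    - [0.018,-0.065,0]
    - [0.021,-0.064,0]
    - [0.024,-0.063,0]
    - [0.028,-0.062,0]
    - [0.031,-0.06,0]
    - [0.034,-0.059,0]
    - [0.037,-0.057,0]
    - [0,0,0]
    - [0,0,0]
  delta_rot:
    - [0,0,-0.065]
    - [0,0,-0.065]
    - [0,0,-0.065]
    - [0,0,-0.065]
    - [0,0,-0.065]
    - [0,0,-0.065]
    - [0,0,-0.065]
    - [0,0,-0.065]
    - [0,0,0]
    - [0,0,0]
  fingers: [0,0,0,0,0,0,0,0,0,0]

```text
clock: 3.4
ee_pos: [0.5997, 0.2542, 0.3347]
orientation: [0.996, 0.093, 0.004, 0.005]
ft_force: [0.2, -0.5, -0.5]
finger_gap: -0.0001
```

```bash
python3 - <<'E'
from h import *
st(); d=get_image("wrist"); cv2.imwrite("pics/w1.png",d["color"][:,:,::-1]); np.savez("w1.npz",**d)
plan(np.array([.60,.22,.33]),mkR(8.3))
E
```

```text
t 3.4 p [0.5997 0.2542 0.3347] x [0.983 0.186 0.006] z [ 0.008 -0.009 -1.   ] F [ 0.2 -0.5 -0.5] gap -0.0001 q [ 0.04  0.48 -0.78  1.46  0.35  1.34 -0.58]
pos [0.5994 0.2543 0.3348] dist 0.0346 rot [ 0.6 -0.4  2.4] n 1 min 1
travel [[-0.0116, 0.0675, 0.0101]]
rot each [0.0131, -0.0084, 0.0538]
```

View pics/w1.png

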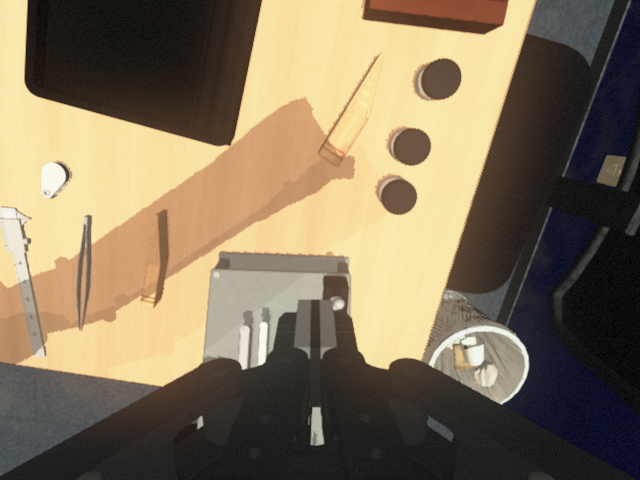

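carry_out:
  travel:
    - [-0.01,0.09,0]
    - [-0.01,0.09,0]
    - [0,0,0]
    - [0,0,0]
  delta_rot:
    - [0.006,-0.004,0.027]
    - [0.006,-0.004,0.027]
    - [0,0,0]
    - [0,0,0]
  fingers: [0,0,0,0]

```text
clock: 3.85
ee_pos: [0.604, 0.1571, 0.3357]
orientation: [0.998, 0.069, 0.0, 0.002]
ft_force: [0.6, 1.2, 0.4]
finger_gap: 0.0002
```

```bash
python3 - <<'E'
from h import *
st(); d=get_image("wrist"); np.savez("w2.npz",**d); crop(d,180,100,420,330,3,"pics/w2.png")
E
```

```text
t 3.85 p [0.604  0.1571 0.3357] x [0.99  0.138 0.   ] z [ 0.001 -0.003 -1.   ] F [0.6 1.2 0.4] gap 0.0002 q [ 0.2   0.42 -0.77  1.53  0.3   1.31 -0.47]
```

View pics/w2.png

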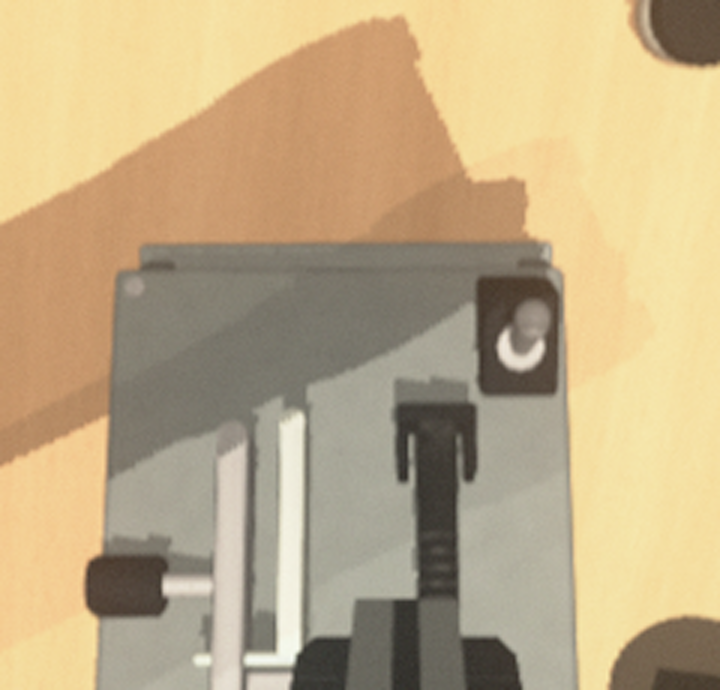

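```bash
cat > fit2.py <<'E'
import fit
from fit import *
w=dict(np.load("w2.npz"))
WP=[((118,270),deck(-92,-112,0)),((563,268),deck(-92,46,0)),((532,318),np.array([-75,28,125])/1000),((293,410),deck(-34,-46,26)),((233,423),deck(-30,-65,26)),((281,560),deck(0,-50,26)),]
o2=[(w,np.array(p)/3+[180-.3,100-.3],X) for p,X in WP]
f1=lambda q: np.concatenate([proj(c,W(q,X))-p for c,p,X in o2])
q1=least_squares(f1,fit.q).x
fb=lambda q: np.concatenate([f1(q)*1.5,f(q)])
q2=least_squares(fb,fit.q,loss='soft_l1').x
if __name__=="__main__":
    print(fit.q,q1,q2,np.degrees(q2[2])); print(f1(q1).reshape(-1,2).round(1),f1(q2).reshape(-1,2).round(1))
    for n,X in dict(tip=np.array([-76,28,126])/1000,mouth=deck(-34,-50,0),pen=deck(36,0,19)).items(): print(n,W(q1,X),W(q2,X))
    # wedge from w1
E
python3 fit2.py
```

```text
[ 0.62332893  0.08729102 -1.42619206] [ 0.62542001  0.08567754 -1.40771752] [ 0.62418825  0.08718581 -1.42337932] -81.55362758899612
[[ -1.3   3.1]
 [  0.1   0.2]
 [  0.2   2.7]
 [  0.3   2.8]
 [  0.5   3. ]
 [  0.1 -11.9]] [[ -1.3  -0.2]
 [  0.4  -0.7]
 [  0.5   1.3]
 [ -0.1   0.4]
 [ -0.1   0.3]
 [ -0.9 -14.4]]
tip [0.64070938 0.16521518 0.126     ] [0.6407214  0.16647424 0.126     ]
mouth [0.57130283 0.10661389 0.083     ] [0.5704056  0.10896713 0.083     ]
pen [0.62893941 0.06428824 0.13445448] [0.62737224 0.06574401 0.13445448]
```

```bash
sed -i 's/f1=lambda q: np.concatenate(\[proj(c,W(q,X))-p for c,p,X in o2\])/M=np.ones(12);M[11]=0\nf1=lambda q: np.concatenate([proj(c,W(q,X))-p for c,p,X in o2])*M/; s/deck(0,-50,26)/deck(8,-50,26)/' fit2.py; python3 fit2.py; python3 - <<'E'
from fit2 import *
np.save("rest.npy",q2)
# toggle push start
tip=W(q2,np.array([-.076,.028,.126])); yaw=np.degrees(q2[2])+90
print(yaw)
up=np.array([np.cos(q2[2]),np.sin(q2[2]),0])
p=tip-up*.040; p[2]=.20
plan(p,mkR(yaw))
E
```

```text
[ 0.62332893  0.08729102 -1.42619206] [ 0.62459077  0.08759126 -1.41974213] [ 0.62417354  0.08738501 -1.42312965] -81.53932264879666
[[-1.1 -0.1]
 [ 0.5 -1.2]
 [ 0.7  0.8]
 [ 0.2  0.2]
 [ 0.2  0.2]
 [-0.6 -0. ]] [[-1.3 -0.3]
 [ 0.4 -0.9]
 [ 0.5  1.1]
 [-0.1  0.2]
 [-0.1  0.1]
 [-1.  -0. ]]
tip [0.64083542 0.1669393  0.126     ] [0.64068689 0.16667756 0.126     ]
mouth [0.57072925 0.10917681 0.083     ] [0.57038544 0.10915289 0.083     ]
pen [0.62785272 0.06616118 0.13445448] [0.62736288 0.065944   0.13445448]
8.460677351203344
pos [0.6039 0.1604 0.3354] dist 0.1463 rot [ 0.1  0.  -0.2] n 4 min 4
travel [[0.0186, -0.0206, 0.0677], [0.0186, -0.0206, 0.0677], [0.0186, -0.0205, 0.0677], [0.0186, -0.0205, 0.0677]]
rot each [0.0006, 0.0, -0.0013]
```

carry_out:
  travel:
    - [0.02,-0.045,0]
    - [0.027,-0.037,0.05]
    - [0.027,0,0.09]
    - [0,0,0.09]
    - [0,0,0.09]
    - [0,0,0.09]
    - [0,0,0.02]
    - [0,0,0]
  delta_rot:
    - [0,0,0]
    - [0,0,0]
    - [0,0,0]
    - [0,0,0]
    - [0,0,0]
    - [0,0,0]
    - [0,0,0]
    - [0,0,0]
  fingers: [0,0,0,0,0,0,0,0]

```text
clock: 5.0
ee_pos: [0.6373, 0.2165, 0.1164]
orientation: [0.997, 0.076, 0.003, -0.001]
ft_force: [0.1, -0.5, 0.9]
finger_gap: -0.0003
```

```bash
python3 - <<'E'
from fit2 import *
st(); yaw=np.degrees(q2[2])+90
p,R=pose(); Y=Ro.from_euler('z',q2[2]).inv().apply(p-[q2[0],q2[1],0]); print("in rest",Y)
plan(W(q2,np.array([-.060,.028,.120])),mkR(yaw),5)
E
```

```text
t 5.1 p [0.6383 0.2167 0.1186] x [0.989 0.151 0.01 ] z [ 0.009  0.004 -1.   ] F [0.6 0.5 0.4] gap -0.0003 q [ 0.04  0.69 -0.68  1.63  0.5   0.99 -0.65]
in rest [-0.12583563  0.03299845  0.11863597]
pos [0.6383 0.2167 0.1186] dist 0.066 rot [-0.2 -0.6  0.2] n 5 min 2
travel [[-0.0021, 0.0263, -0.0006], [-0.0021, 0.0263, -0.0006], [-0.0021, 0.0263, -0.0006], [-0.002, 0.0263, -0.0006], [-0.002, 0.0263, -0.0006]]
rot each [-0.0008, -0.0025, 0.0009]
```

carry_out:
  travel:
    - [-0.004,0.026,0]
    - [-0.004,0.026,0]
    - [-0.002,0.026,0]
    - [0,0.026,0]
    - [0,0.026,0]
    - [0,0.006,0]
    - [0,0,0]
  delta_rot:
    - [0,0,0]
    - [0,0,0]
    - [0,0,0]
    - [0,0,0]
    - [0,0,0]
    - [0,0,0]
    - [0,0,0]
  fingers: [0,0,0,0,0,0,0]

```text
clock: 5.8
ee_pos: [0.6472, 0.1523, 0.1286]
orientation: [0.997, 0.077, 0.012, -0.01]
ft_force: [0.7, 2.7, -0.9]
finger_gap: -0.0001
```

```bash
sed -i 's/^q=np.load.*//' h.py; cat >> h.py <<'E'
try: Q=np.load("rest.npy")
except Exception: Q=None
def deck(u,v,w):
    c,sn=np.cos(np.pi/6),.5
    return np.array([u*c-w*sn,v,100+u*sn+w*c])/1000
def W(X): return Ro.from_euler('z',Q[2]).apply(X)+np.array([Q[0],Q[1],0])
def toRest(P): return Ro.from_euler('z',Q[2]).inv().apply(np.asarray(P)-[Q[0],Q[1],0])
def toDeck(P):
    x,y,z=toRest(P)*1000; z-=100;c,s=np.cos(np.pi/6),.5; return np.array([x*c+z*s,y,-x*s+z*c])
E
python3 - <<'E'
from h import *
st(); print(toRest(pose()[0])); crop(get_image("scene"),280,120,420,260,5,"pics/s3.png")
E
```

```text
t 5.8 p [0.6472 0.1523 0.1286] x [0.988 0.153 0.026] z [ 0.023  0.022 -0.999] F [ 0.7  2.7 -0.9] gap -0.0001 q [ 0.16  0.66 -0.69  1.66  0.49  0.96 -0.55]
[-0.06078269  0.03227314  0.12863418]
```

View pics/s3.png

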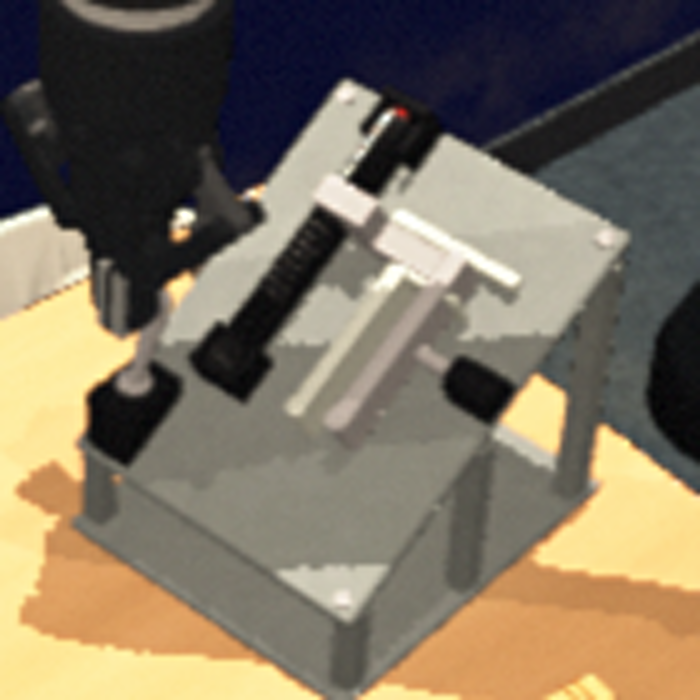

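carry_out:
  travel:
    - [0,0.01,0.004]
    - [0,0.01,0.004]
    - [0,0,0]
    - [0,-0.03,0]
    - [0,-0.05,-0.03]
    - [0,0,-0.08]
    - [0,0,-0.08]
  delta_rot:
    - [0,0,0]
    - [0,0,0]
    - [0,0,0]
    - [0.01,0.01,0]
    - [0.01,0.01,0]
    - [0.01,0.01,0]
    - [0,0,0]
  fingers: [0,0,0,0,0.3,0.8,0.8]

```text
clock: 6.55
ee_pos: [0.634, 0.1858, 0.2223]
orientation: [0.996, 0.079, 0.019, -0.028]
ft_force: [0.6, -1.2, 0.7]
finger_gap: 0.0433
```

```bash

python3 - <<'E'
from h import *
st(); s=get_image("scene");crop(s,280,120,420,260,5,"pics/s4.png")
for n,x in (("on",-.076),("off",-.040)): print(n,(proj(s,W(np.array([x,.028,.126])))-[280,120])*5)
d=get_image("wrist"); np.savez("w3.npz",**d); cv2.imwrite("pics/w3.png",d["color"][:,:,::-1])
E
```

```text
t 6.55 p [0.634  0.1858 0.2223] x [0.987 0.156 0.043] z [ 0.034  0.059 -0.998] F [ 0.6 -1.2  0.7] gap 0.0433 q [ 0.18  0.56 -0.77  1.61  0.39  1.08 -0.52]
on [101.35705602 330.18849433]
off [159.87388519 288.42585588]
```

View pics/s4.png

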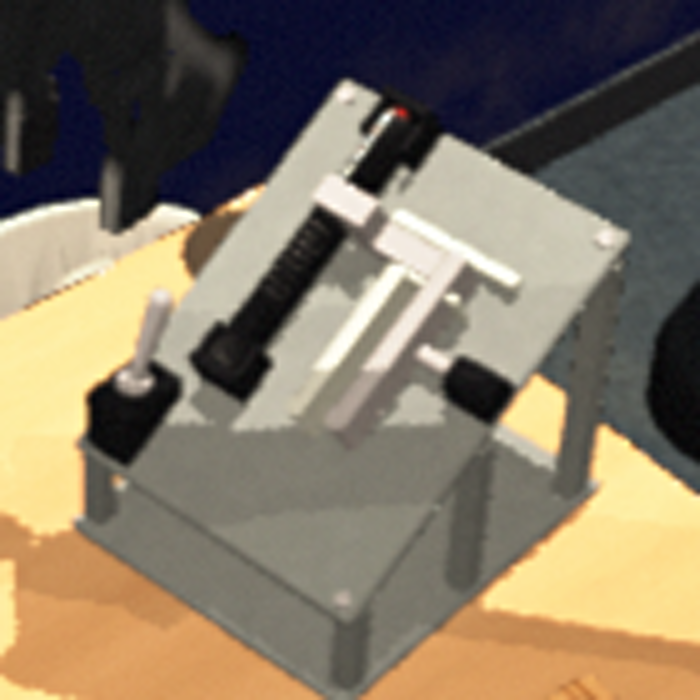

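View pics/w3.png

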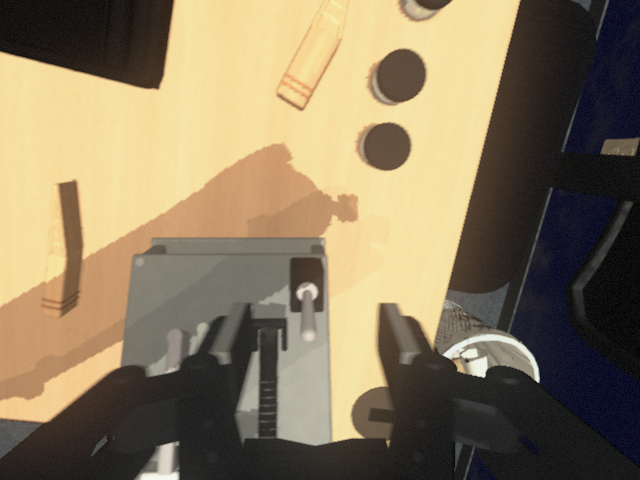

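```bash

python3 - <<'E'
from h import *
d=dict(np.load("w1.npz")); crop(d,300,40,400,180,5,"pics/w1c.png")
d=dict(np.load("w3.npz")); crop(d,260,0,380,120,5,"pics/w3c.png")
E
```

```text
(no output)
```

View pics/w1c.png

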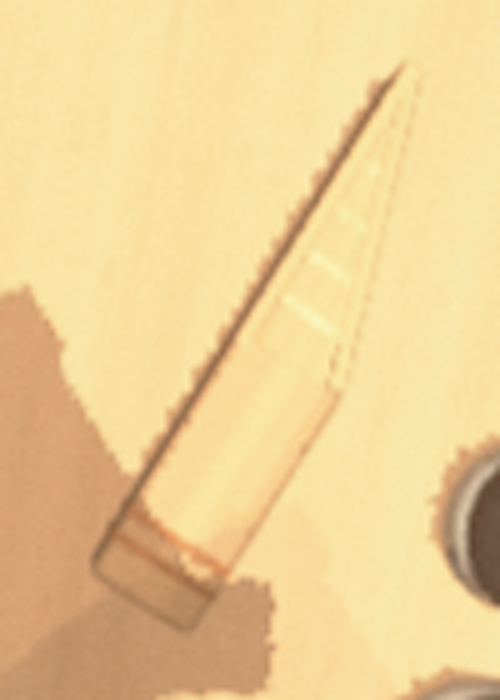

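View pics/w3c.png

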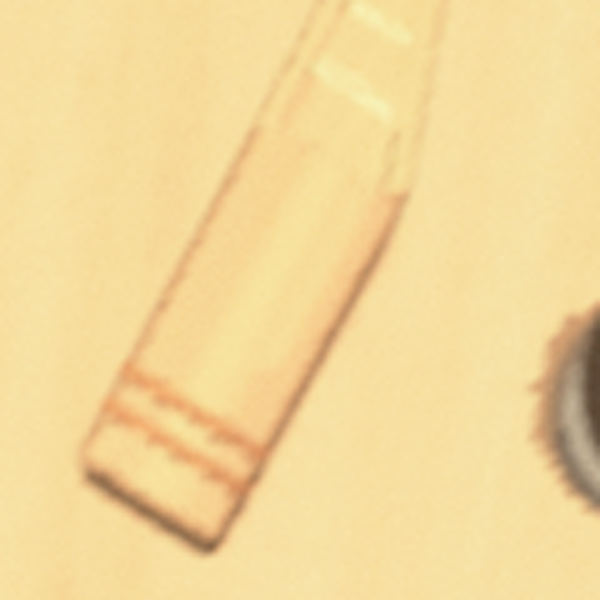

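```bash

python3 - <<'E'
from h import *
a=dict(np.load("w1.npz")); b=dict(np.load("w3.npz")); t=get_image("top")
def show(n,d,pts,off,s):
    P=[onz(d,p[0]/s+off[0]-.4,p[1]/s+off[1]-.4,.03)[:2] for p in pts]
    print(n,np.round(P,4).tolist()); return np.array(P)
def an(P,Qq): v=Qq-P; return np.degrees(np.arctan2(v[1],v[0])),np.linalg.norm(v)
P=show("w1 tailL,tailR,tap,tip",a,[(97,565),(188,630),(341,393),(405,63)],(300,40),5)
print("straight",an(P[0],P[3]),"right",an(P[1],P[2]),"thick",an(P[1],P[0]))
P2=show("w3 tailL tailR tap",b,[(87,467),(213,543),(405,193)],(260,0),5)
print("right",an(P2[1],P2[2]),"thick",an(P2[1],P2[0]))
E
```

```text
w1 tailL,tailR,tap,tip [[0.5982, 0.2954], [0.6204, 0.2855], [0.642, 0.3398], [0.6402, 0.4037]]
straight (np.float64(68.78088894627138), np.float64(0.11616049276784086)) right (np.float64(68.28108649792092), np.float64(0.05842646979041656)) thick (np.float64(155.919441635293), np.float64(0.024280965018268208))
w3 tailL tailR tap [[0.5998, 0.2928], [0.6214, 0.2847], [0.6432, 0.3407]]
right (np.float64(68.75051981113408), np.float64(0.06015150253574828)) thick (np.float64(159.38438472492865), np.float64(0.023063911912334832))
```

```bash

python3 - <<'E'
from h import *
plan(np.array([.6173,.3081,.16]),mkR(158.7),19)
E
```

```text
pos [0.636  0.1873 0.2254] dist 0.1386 rot [   2.7   -5.1 -149.6] n 19 min 19
travel [[-0.0003, -0.0125, 0.0076], [0.0014, -0.0124, 0.0076], [0.0031, -0.012, 0.0076], [0.0048, -0.0115, 0.0076], [0.0064, -0.0107, 0.0076], [0.0078, -0.0097, 0.0076], [0.0091, -0.0085, 0.0076], [0.0102, -0.0072, 0.0076], [0.0111, -0.0057, 0.0075], [0.0118, -0.0041, 0.0075], [0.0123, -0.0024, 0.0074], [0.0126, -0.0007, 0.0074], [0.0126, 0.0011, 0.0073], [0.0123, 0.0028, 0.0073], [0.0119, 0.0045, 0.0072], [0.0112, 0.0061, 0.0071], [0.0103, 0.0076, 0.0071], [0.0092, 0.0089, 0.007], [0.0079, 0.0101, 0.0069]]
rot each [0.0032, -0.0059, -0.1749]
```

carry_out:
  travel:
    - [0,-0.013,0]
    - [0.001,-0.012,0]
    - [0.003,-0.012,0]
    - [0.005,-0.012,0]
    - [0.006,-0.011,0]
    - [0.008,-0.01,0]
    - [0.009,-0.009,0]
    - [0.01,-0.007,0]
    - [0.011,-0.006,0]
    - [0.012,-0.004,0]
  delta_rot:
    - [0.003,-0.006,-0.175]
    - [0.003,-0.006,-0.175]
    - [0.003,-0.006,-0.175]
    - [0.003,-0.006,-0.175]
    - [0.003,-0.006,-0.175]
    - [0.003,-0.006,-0.175]
    - [0.003,-0.006,-0.175]
    - [0.003,-0.006,-0.175]
    - [0.003,-0.006,-0.175]
    - [0.003,-0.006,-0.175]
  fingers: [0.5,0.5,0.5,0.5,0.5,0.5,0.5,0.5,0.5,0.5]

```text
clock: 7.7
ee_pos: [0.6182, 0.2516, 0.2223]
orientation: [0.701, 0.713, 0.007, -0.014]
ft_force: [-0.7, 0.7, -0.1]
finger_gap: 0.0427
```

```bash

python3 - <<'E'
from h import *
st();plan(np.array([.6173,.3081,.16]),mkR(158.7),10)
E
```

```text
t 7.7 p [0.6182 0.2516 0.2223] x [-0.016  0.999  0.03 ] z [-0.011  0.03  -0.999] F [-0.7  0.7 -0.1] gap 0.0427 q [ 0.21  0.71 -1.06  1.55  0.61  1.25  0.65]
pos [0.6182 0.2516 0.2223] dist 0.0841 rot [  0.5  -1.9 -67.8] n 10 min 9
travel [[0.0109, 0.0001, 0.0128], [0.0109, 0.0014, 0.0128], [0.0107, 0.0027, 0.0127], [0.0103, 0.004, 0.0127], [0.0098, 0.0052, 0.0126], [0.0092, 0.0063, 0.0126], [0.0084, 0.0074, 0.0126], [0.0075, 0.0083, 0.0125], [0.0065, 0.0092, 0.0125], [0.0054, 0.0099, 0.0125]]
rot each [0.0012, -0.0042, -0.1506]
```

carry_out:
  travel:
    - [0.011,0,0.01]
    - [0.011,0.001,0.01]
    - [0.011,0.003,0.01]
    - [0.01,0.004,0.01]
    - [0.01,0.005,0.01]
    - [0.009,0.006,0.01]
    - [0.008,0.007,0.01]
    - [0.008,0.008,0.01]
    - [0.006,0.009,0.01]
    - [0.005,0.01,0.01]
  delta_rot:
    - [0.001,-0.004,-0.151]
    - [0.001,-0.004,-0.151]
    - [0.001,-0.004,-0.151]
    - [0.001,-0.004,-0.151]
    - [0.001,-0.004,-0.151]
    - [0.001,-0.004,-0.151]
    - [0.001,-0.004,-0.151]
    - [0.001,-0.004,-0.151]
    - [0.001,-0.004,-0.151]
    - [0.001,-0.004,-0.151]
  fingers: [0.5,0.5,0.5,0.5,0.5,0.5,0.5,0.5,0.5,0.5]

```text
clock: 8.7
ee_pos: [0.6104, 0.3118, 0.1626]
orientation: [0.157, 0.988, -0.005, -0.002]
ft_force: [0.3, 0.6, 1.0]
finger_gap: 0.0428
```

```bash

python3 - <<'E'
from h import *
st();plan(np.array([.6173,.3081,.08]),mkR(158.7),3)
d=get_image("wrist"); np.savez("w4.npz",**d); cv2.imwrite("pics/w4.png",d["color"][:,:,::-1])
E
```

```text
t 8.7 p [0.6104 0.3118 0.1626] x [-0.951  0.31   0.003] z [-0.006 -0.009 -1.   ] F [0.3 0.6 1. ] gap 0.0428 q [ 0.15  0.91 -1.23  1.54  0.87  1.33  1.65]
pos [0.6104 0.3118 0.1626] dist 0.083 rot [-0.6 -0.1  3.3] n 3 min 2
travel [[-0.0053, -0.0003, 0.0551], [-0.0052, -0.0004, 0.0551], [-0.0052, -0.0005, 0.0551]]
rot each [-0.0045, -0.001, 0.0242]
```

View pics/w4.png

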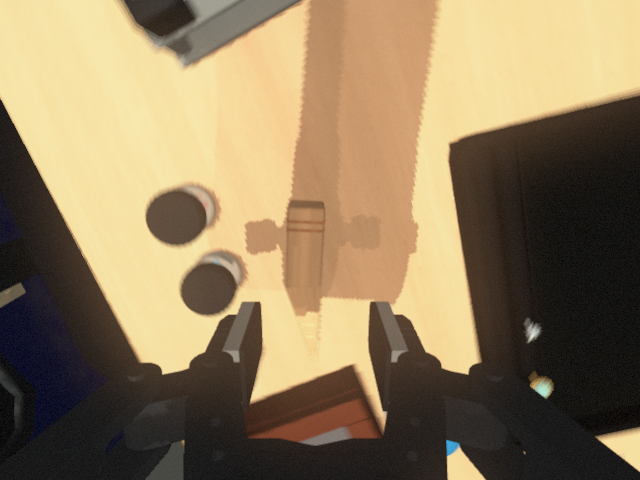

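```bash

python3 - <<'E'
from h import *
d=dict(np.load("w4.npz")); crop(d,230,180,380,330,5,"pics/w4c.png")
E
```

```text
(no output)
```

View pics/w4c.png

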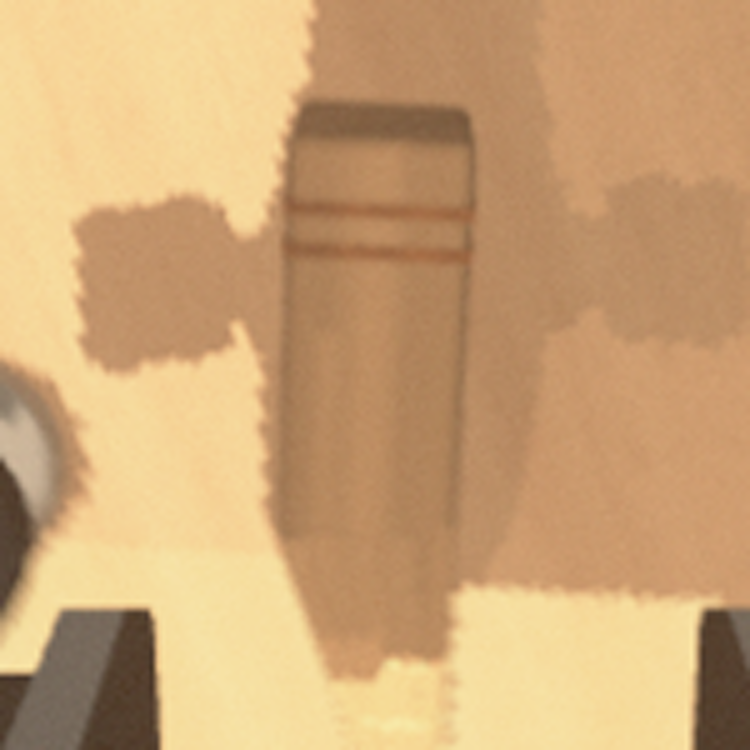

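```bash

python3 - <<'E'
from h import *
d=dict(np.load("w4.npz"))
P=[onz(d,x/5+230-.4,y/5+180-.4,.03)[:2] for x,y in [(293,133),(472,140),(278,530),(456,540)]]
P=np.array(P); print(P.round(4)); 
for a,b in((0,2),(1,3),(0,1)): v=P[b]-P[a]; print(np.degrees(np.arctan2(v[1],v[0])),np.linalg.norm(v))
print("tailmid",(P[0]+P[1])/2)
v=(P[2]+P[3])/2-(P[0]+P[1])/2; v/=np.linalg.norm(v); print("grasp pt",(P[0]+P[1])/2+v*.02, np.degrees(np.arctan2(v[1],v[0])))
E
```

```text
[[0.6202 0.2842]
 [0.5972 0.2927]
 [0.6414 0.3388]
 [0.6173 0.3483]]
68.77617667979463 0.058554302249409315
70.15419144765855 0.05910433842141654
159.72301812879164 0.02447912225718053
tailmid [0.60868614 0.28846406]
grasp pt [0.61570062 0.30719363] 69.46840522326636
```

```bash

python3 - <<'E'
from h import *
plan(np.array([.6163,.3078,.06]),mkR(159.0),3)
E
```

```text
pos [0.6095 0.3125 0.1614] dist 0.1017 rot [-0.6 -0.2  3.4] n 3 min 3
travel [[-0.0056, -0.0009, 0.0676], [-0.0055, -0.001, 0.0676], [-0.0054, -0.0012, 0.0676]]
rot each [-0.0047, -0.0017, 0.0251]
```

carry_out:
  travel:
    - [-0.006,-0.001,0.06]
    - [-0.005,-0.001,0.06]
    - [-0.005,-0.001,0.07]
    - [0,0,0]
  delta_rot:
    - [-0.005,-0.002,0.025]
    - [-0.005,-0.002,0.025]
    - [-0.005,-0.002,0.025]
    - [0,0,0]
  fingers: [0.5,0.5,0.5,0.5]

```text
clock: 9.15
ee_pos: [0.6148, 0.3093, 0.062]
orientation: [0.186, 0.982, -0.0, 0.0]
ft_force: [0.4, -1.0, 0.4]
finger_gap: 0.0431
```

```bash

python3 - <<'E'
from h import *
st();plan(np.array([.6163,.3078,.0165]),mkR(159.0),2)
E
```

```text
t 9.15 p [0.6148 0.3093 0.062 ] x [-0.93   0.366 -0.   ] z [-0.    -0.001 -1.   ] F [ 0.4 -1.   0.4] gap 0.0431 q [ 0.13  1.01 -1.14  1.59  0.97  1.19  1.54]
pos [0.6148 0.3093 0.062 ] dist 0.0456 rot [-0.   0.  -0.5] n 2 min 1
travel [[-0.002, -0.0008, 0.0455], [-0.002, -0.0008, 0.0455]]
rot each [-0.0005, 0.0002, -0.0055]
```

carry_out:
  travel:
    - [-0.002,-0.001,0.045]
    - [-0.002,-0.001,0.045]
    - [0,0,0]
    - [0,0,0]
    - [0,0,0]
    - [0,0,0]
    - [0,0,0]
  delta_rot:
    - [0,0,-0.005]
    - [0,0,-0.005]
    - [0,0,0]
    - [0,0,0]
    - [0,0,0]
    - [0,0,0]
    - [0,0,0]
  fingers: [0.5,0.5,0.5,0,0,0,0]
  newtons: 60

```text
clock: 9.85
ee_pos: [0.6179, 0.3107, 0.0209]
orientation: [0.184, 0.983, 0.002, 0.002]
ft_force: [-0.2, -0.1, -1.0]
finger_gap: 0.0247
```

```bash

python3 - <<'E'
from h import *
st();p,R=pose()
d=get_image("wrist"); np.savez("w5.npz",**d); cv2.imwrite("pics/w5.png",d["color"][:,:,::-1])
E
```

```text
t 9.85 p [0.6179 0.3107 0.0209] x [-0.933  0.361 -0.003] z [ 0.005  0.003 -1.   ] F [-0.2 -0.1 -1. ] gap 0.0247 q [ 0.11  1.06 -1.1   1.6   1.02  1.15  1.53]
```

View pics/w5.png

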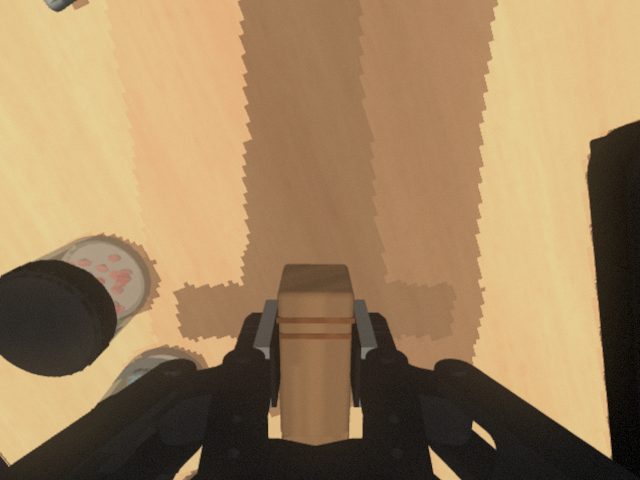

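carry_out:
  travel:
    - [0,0,-0.04]
    - [0,0,-0.09]
    - [0,0,-0.09]
    - [0,0,-0.09]
    - [0,0,-0.04]
    - [0,0,0]
  delta_rot:
    - [0,0,0]
    - [0,0,0]
    - [0,0,0]
    - [0,0,0]
    - [0,0,0]
    - [0,0,0]
  fingers: [0,0,0,0,0,0]

```text
clock: 10.5
ee_pos: [0.6157, 0.3111, 0.2084]
orientation: [0.182, 0.983, 0.003, 0.002]
ft_force: [0.2, -0.6, -1.4]
finger_gap: 0.0246
```

```bash

python3 - <<'E'
from h import *
st();p,R=pose()
d=get_image("wrist"); np.savez("w6.npz",**d); crop(d,220,220,420,440,3.5,"pics/w6.png")
d=get_image("scene"); cv2.imwrite("pics/s6.png",d["color"][:,:,::-1])
yaw=np.degrees(Q[2])+90
t=W(deck(-145,-66,22)); print(t, W(deck(-57,-64,21)))
plan(np.array([.56,.27,.2]),mkR(yaw,0),20)
E
```

```text
t 10.5 p [0.6157 0.3111 0.2084] x [-0.933  0.359 -0.003] z [ 0.005  0.004 -1.   ] F [ 0.2 -0.6 -1.4] gap 0.0246 q [ 0.17  0.87 -1.25  1.5   0.83  1.37  1.64]
[0.53879764 0.21276175 0.04655256] [0.5520623  0.13718061 0.08968653]
pos [0.615  0.3099 0.2045] dist 0.0681 rot [ 1.000e-01 -1.000e-01  1.505e+02] n 20 min 19
travel [[0.0037, -0.0057, 0.0004], [0.0029, -0.0061, 0.0004], [0.0021, -0.0065, 0.0004], [0.0012, -0.0067, 0.0004], [0.0003, -0.0068, 0.0004], [-0.0005, -0.0068, 0.0004], [-0.0014, -0.0066, 0.0004], [-0.0023, -0.0064, 0.0004], [-0.0031, -0.006, 0.0004], [-0.0039, -0.0056, 0.0004], [-0.0046, -0.005, 0.0004], [-0.0052, -0.0044, 0.0004], [-0.0057, -0.0037, 0.0004], [-0.0062, -0.0029, 0.0004], [-0.0065, -0.0021, 0.0004], [-0.0067, -0.0012, 0.0004], [-0.0068, -0.0003, 0.0004], [-0.0068, 0.0006, 0.0004], [-0.0066, 0.0015, 0.0005], [-0.0064, 0.0023, 0.0005]]
rot each [0.0001, -0.0001, 0.1672]
```

View pics/w6.png

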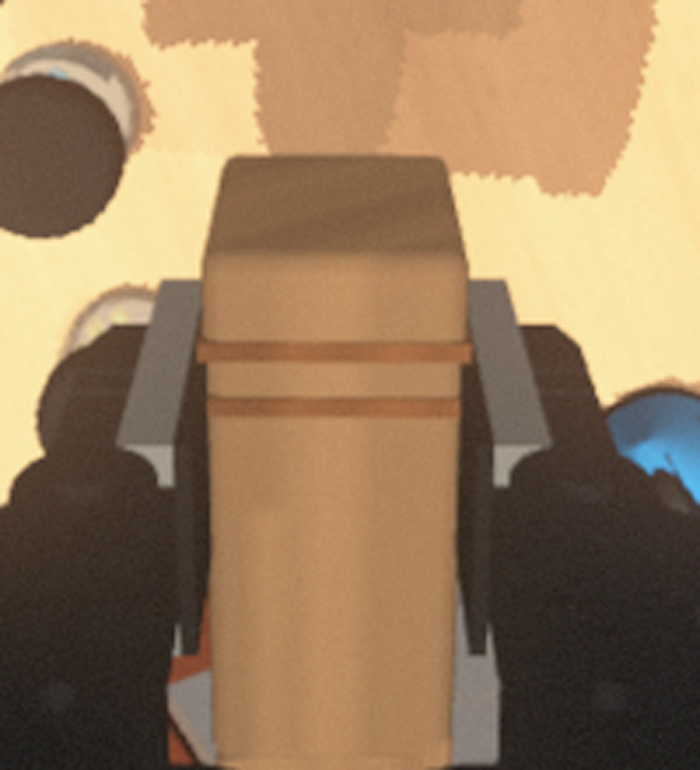

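View pics/s6.png

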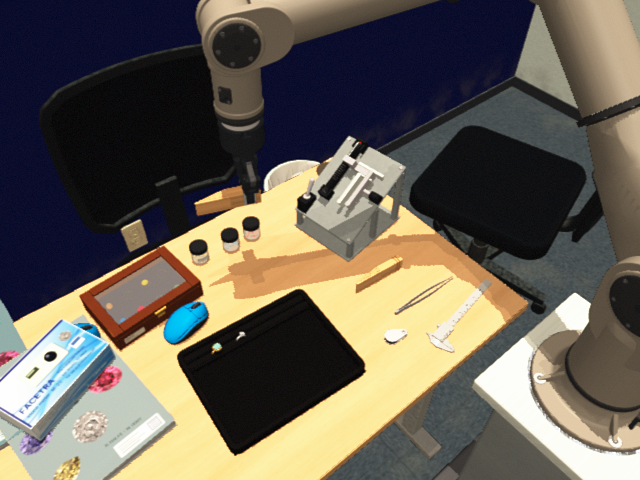

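carry_out:
  travel:
    - [0.004,-0.006,0]
    - [0.003,-0.006,0]
    - [0.002,-0.007,0]
    - [0.001,-0.007,0]
    - [0,-0.007,0]
    - [0,-0.007,0]
    - [-0.001,-0.007,0]
    - [-0.002,-0.006,0]
    - [-0.003,-0.006,0]
    - [-0.004,-0.006,0]
  delta_rot:
    - [0,0,0.167]
    - [0,0,0.167]
    - [0,0,0.167]
    - [0,0,0.167]
    - [0,0,0.167]
    - [0,0,0.167]
    - [0,0,0.167]
    - [0,0,0.167]
    - [0,0,0.167]
    - [0,0,0.167]
  fingers: [0,0,0,0,0,0,0,0,0,0]

```text
clock: 11.6
ee_pos: [0.5767, 0.2772, 0.1741]
orientation: [0.761, 0.648, -0.021, -0.003]
ft_force: [-0.8, -0.7, -1.1]
finger_gap: 0.0249
```

carry_out:
  travel:
    - [-0.005,-0.005,0]
    - [-0.005,-0.004,0]
    - [-0.006,-0.004,0]
    - [-0.006,-0.003,0]
    - [-0.007,-0.002,0]
    - [-0.007,-0.001,0]
    - [-0.007,0,0]
    - [-0.007,0.001,0]
    - [-0.007,0.002,0]
    - [-0.006,0.002,0]
  delta_rot:
    - [0,0,0.167]
    - [0,0,0.167]
    - [0,0,0.167]
    - [0,0,0.167]
    - [0,0,0.167]
    - [0,0,0.167]
    - [0,0,0.167]
    - [0,0,0.167]
    - [0,0,0.167]
    - [0,0,0.167]
  fingers: [0,0,0,0,0,0,0,0,0,0]

```text
clock: 12.6
ee_pos: [0.5351, 0.2428, 0.1471]
orientation: [0.999, 0.019, -0.039, 0.022]
ft_force: [-0.3, -0.1, -1.3]
finger_gap: 0.0249
```

```bash

python3 - <<'E'
from h import *
st();p,R=pose()
# tail in tool frame
d=dict(np.load("w6.npz")); 
cam=np.array([.0004,-.0761,-.1317]); A=np.array([[1,0,0],[0,.9543,-.2988],[0,.2988,.9543]])
for u,v in [(203,252),(468,252)]:
    k=A.T@np.linalg.solve(d["K"],[u/3.5+220-.4,v/3.5+220-.4,1]); print("tail tool",cam+k*(-.0091-cam[2])/k[2])
yaw=np.degrees(Q[2])+90
print("deck",toDeck(p)); t=W(deck(-150,-66,35)); print(t)
plan(t,mkR(yaw,-30))
E
```

```text
t 12.6 p [0.5351 0.2428 0.1471] x [ 0.996  0.036 -0.078] z [-0.076 -0.045 -0.996] F [-0.3 -0.1 -1.3] gap 0.0249 q [-0.03  0.58 -0.69  1.75  0.4   1.05 -0.84]
tail tool [-0.01222594 -0.02116109 -0.0091    ]
tail tool [ 0.01342263 -0.02116109 -0.0091    ]
deck [-120.98157792  -65.22779317  124.20061413]
[0.5372042  0.22347401 0.05531089]
pos [0.5351 0.2428 0.1471] dist 0.0938 rot [-27.8   6.1  -4.9] n 4 min 4
travel [[0.0043, 0.0078, 0.0461], [0.0029, 0.0022, 0.0468], [0.0017, -0.0034, 0.0467], [0.0006, -0.009, 0.046]]
rot each [-0.1544, 0.034, -0.0273]
```

carry_out:
  travel:
    - [0.004,0.006,0.025]
    - [0.003,0.003,0.03]
    - [0.002,0,0.03]
    - [0.001,-0.004,0.03]
    - [0.001,-0.006,0.03]
    - [0,-0.007,0.03]
    - [0,0,0]
  delta_rot:
    - [-0.103,0.023,-0.018]
    - [-0.103,0.023,-0.018]
    - [-0.103,0.023,-0.018]
    - [-0.103,0.023,-0.018]
    - [-0.103,0.023,-0.018]
    - [-0.103,0.023,-0.018]
    - [0,0,0]
  fingers: [0,0,0,0,0,0,0]

```text
clock: 13.3
ee_pos: [0.5322, 0.2112, 0.042]
orientation: [0.959, 0.071, 0.012, 0.275]
ft_force: [-0.2, 0.5, -1.5]
finger_gap: 0.0251
```

```bash

python3 - <<'E'
from h import *
st();p,R=pose();yaw=np.degrees(Q[2])+90
print("deck",toDeck(p)); t=W(deck(-148,-66,23)); 
plan(t,mkR(yaw,-30),4)
d=get_image("wrist"); np.savez("w7.npz",**d);cv2.imwrite("pics/w7.png",d["color"][:,:,::-1])
d=get_image("scene"); np.savez("s7.npz",**d);crop(d,280,120,420,260,5,"pics/s7.png")
E
```

```text
t 13.3 p [0.5322 0.2112 0.042 ] x [ 0.99   0.142 -0.016] z [ 0.062 -0.526 -0.848] F [-0.2  0.5 -1.5] gap 0.0251 q [-0.4   0.77 -0.46  1.77  0.8   1.22 -1.16]
deck [-146.76798482  -72.79852048   17.81593462]
pos [0.5322 0.2112 0.042 ] dist 0.0086 rot [2.  0.9 0.3] n 4 min 1
travel [[0.0034, -0.0005, -0.0027], [0.0034, -0.0005, -0.0026], [0.0034, -0.0006, -0.0026], [0.0034, -0.0006, -0.0026]]
rot each [0.0109, 0.0053, 0.0014]
```

View pics/w7.png

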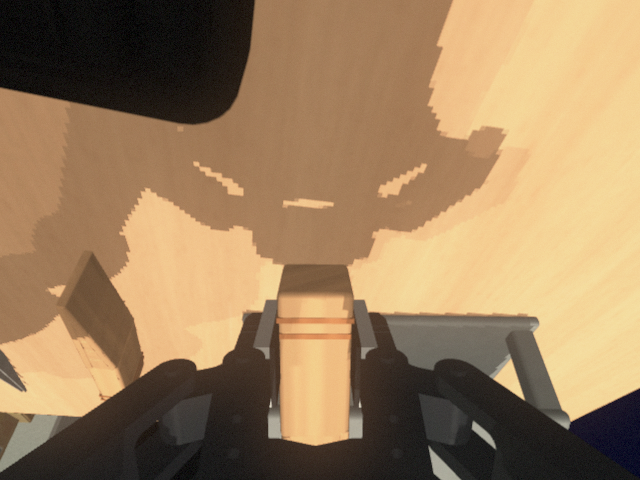

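View pics/s7.png

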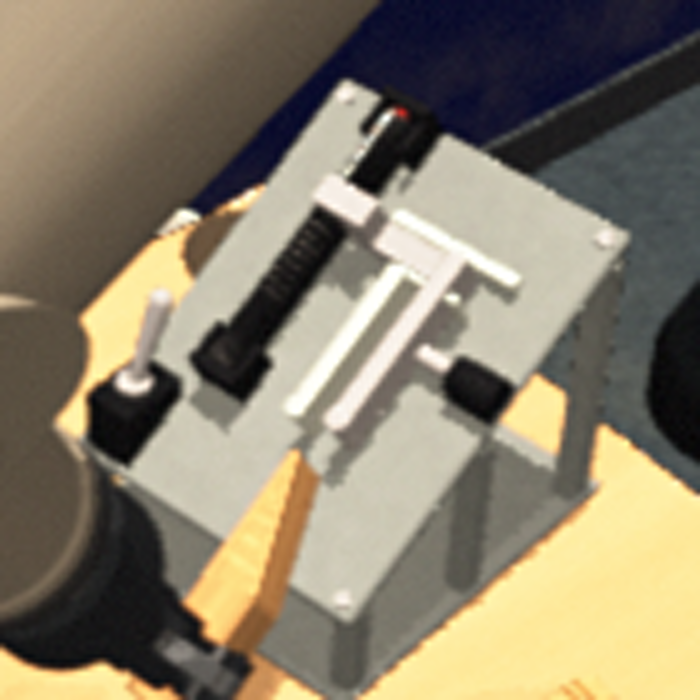

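carry_out:
  travel:
    - [0.005,0,-0.006]
    - [0.005,0,-0.004]
    - [0.004,0,-0.002]
    - [0,0,0]
    - [0,0,0]
  delta_rot:
    - [0.015,0.007,0.002]
    - [0.015,0.007,0.002]
    - [0.014,0.007,0.002]
    - [0,0,0]
    - [0,0,0]
  fingers: [0,0,0,0,0]

```text
clock: 13.9
ee_pos: [0.5455, 0.2117, 0.0543]
orientation: [0.965, 0.064, 0.023, 0.252]
ft_force: [0.2, 0.8, -0.6]
finger_gap: 0.025
```

```bash
cat >> h.py <<'E'
def wedge_report():
    st();p,R=pose();yaw=np.degrees(Q[2])+90
    print("TCP deck",toDeck(p).round(1))
    for n,a in dict(tipL_bot=[.0136,.098,.0209],tipR_bot=[.0096,.098,.0209],tailL_bot=[.0136,-.022,.0209]).items(): print(n,toDeck(p+R.apply(a)).round(1))
E
python3 - <<'E'
from h import *
wedge_report();p,R=pose();yaw=np.degrees(Q[2])+90
t=W(deck(-148,-66,23)); 
plan(t,mkR(yaw,-30),4)
d=get_image("scene"); np.savez("s8.npz",**d);crop(d,300,170,360,230,10,"pics/s8.png")
for a in ([.0136,.098,-.0091],[.0096,.098,-.0091],[.0096,.098,.0209]): print("tip px",(proj(d,p+R.apply(a))-[300,170])*10)
for a in (deck(-34,-42,26),deck(-34,-50,26),deck(-30,-60,26),deck(-30,-70,26)): print((proj(d,W(a))-[300,170])*10)
E
```

```text
t 13.9 p [0.5455 0.2117 0.0543] x [0.991 0.134 0.012] z [ 0.076 -0.484 -0.872] F [ 0.2  0.8 -0.6] gap 0.025 q [-0.37  0.74 -0.47  1.77  0.79  1.19 -1.14]
TCP deck [-139.3  -59.5   27.7]
tipL_bot [-41.3 -47.5   5.7]
tipR_bot [-41.4 -51.5   5.7]
tailL_bot [-161.3  -45.4    7.1]
pos [0.5455 0.2117 0.0543] dist 0.0118 rot [-0.6 -0.2 -1. ] n 4 min 1
travel [[-0.0033, -0.0043, 0.0024], [-0.0033, -0.0043, 0.0024], [-0.0033, -0.0043, 0.0024], [-0.0033, -0.0043, 0.0023]]
rot each [-0.0036, -0.0013, -0.0054]
tip px [345.48865867 331.0413745 ]
tip px [359.96532626 340.50005784]
tip px [400.6463729  394.59254276]
[358.74687512 308.83754519]
[387.83926345 326.94356039]
[435.74710043 334.2547964 ]
[472.67202103 357.14990214]
```

View pics/s8.png

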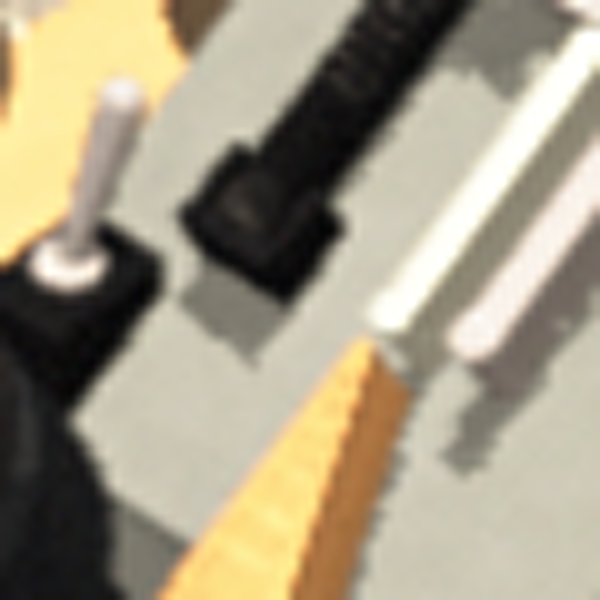

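carry_out:
  travel:
    - [-0.004,-0.004,0.003]
    - [-0.004,0,0.003]
    - [0,0,0]
    - [0,0,0]
    - [0,0,0]
  delta_rot:
    - [-0.006,-0.002,-0.01]
    - [-0.006,-0.002,-0.01]
    - [0,0,0]
    - [0,0,0]
    - [0,0,0]
  fingers: [0,0,0,0,0]

```text
clock: 14.45
ee_pos: [0.5407, 0.2117, 0.05]
orientation: [0.963, 0.072, 0.019, 0.258]
ft_force: [0.4, 0.7, -1.9]
finger_gap: 0.0248
```

```bash
python3 - <<'E'
from h import *
wedge_report();yaw=np.degrees(Q[2])+90
plan(W(deck(-140,-66.1,22.4)),mkR(yaw,-30),2)
E
```

```text
t 14.45 p [0.5407 0.2117 0.05  ] x [ 0.989  0.148 -0.   ] z [ 0.074 -0.494 -0.866] F [ 0.4  0.7 -1.9] gap 0.0248 q [-0.38  0.75 -0.47  1.77  0.8   1.19 -1.14]
TCP deck [-142.1  -64.3   24.3]
tipL_bot [-44.1 -50.5   3.4]
tipR_bot [-44.1 -54.5   3.4]
tailL_bot [-164.1  -50.7    3.4]
pos [0.5407 0.2117 0.05  ] dist 0.0034 rot [-0.  -0.   0.1] n 2 min 1
travel [[-0.0018, 0.0021, 0.0019], [-0.0018, 0.0021, 0.0019]]
rot each [-0.0004, -0.0003, 0.0008]
```

carry_out:
  travel:
    - [-0.003,0.01,0.002]
    - [-0.002,0.01,0.001]
    - [0,0,0]
    - [0,0,0]
  delta_rot:
    - [0,0,0]
    - [0,0,0]
    - [0,0,0]
    - [0,0,0]
  fingers: [0,0,0,0]

```text
clock: 14.85
ee_pos: [0.5396, 0.2008, 0.0541]
orientation: [0.963, 0.072, 0.019, 0.258]
ft_force: [-0.3, 0.3, -0.5]
finger_gap: 0.0248
```

```bash
python3 - <<'E'
from h import *
wedge_report();yaw=np.degrees(Q[2])+90
plan(W(deck(-120,-66.1,22.0)),mkR(yaw,-30),2)
d=get_image("scene");crop(d,300,170,360,230,10,"pics/s9.png")
E
```

```text
t 14.85 p [0.5396 0.2008 0.0541] x [ 0.989  0.148 -0.   ] z [ 0.074 -0.494 -0.866] F [-0.3  0.3 -0.5] gap 0.0248 q [-0.36  0.73 -0.47  1.79  0.8   1.18 -1.13]
TCP deck [-130.9  -67.    22.6]
tipL_bot [-32.9 -53.3   1.7]
tipR_bot [-32.9 -57.3   1.6]
tailL_bot [-152.9  -53.4    1.7]
pos [0.5396 0.2008 0.0541] dist 0.011 rot [-0.  -0.   0.1] n 2 min 1
travel [[0.0009, 0.0109, 0.0006], [0.0009, 0.0109, 0.0006]]
rot each [-0.0002, -0.0002, 0.0007]
```

View pics/s9.png

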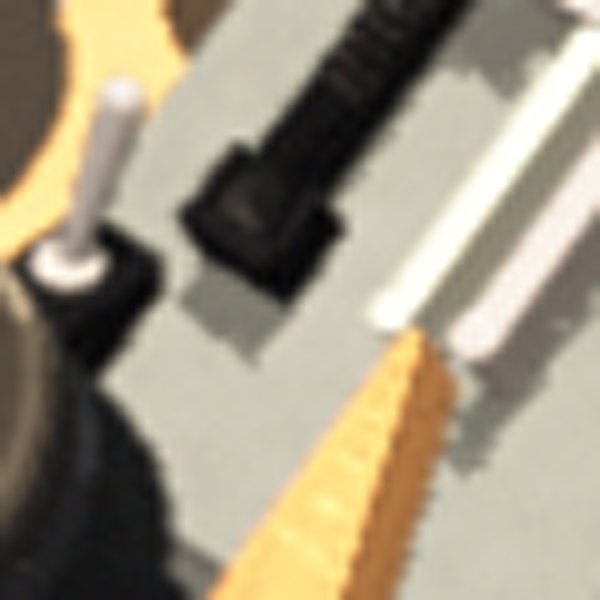

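carry_out:
  travel:
    - [0.001,0.015,0]
    - [0.001,0.015,0]
    - [0,0.01,0]
    - [0,0,0]
  delta_rot:
    - [0,0,0]
    - [0,0,0]
    - [0,0,0]
    - [0,0,0]
  fingers: [0,0,0,0]

```text
clock: 15.3
ee_pos: [0.5453, 0.1849, 0.0652]
orientation: [0.964, 0.073, 0.021, 0.256]
ft_force: [2.1, 0.3, -2.1]
finger_gap: 0.025
```

```bash
python3 - <<'E'
from h import *
wedge_report();yaw=np.degrees(Q[2])+90
plan(W(deck(-80,-65.2,22.0)),mkR(yaw,-30),2)
d=get_image("scene");crop(d,300,150,400,230,7,"pics/s10.png")
E
```

```text
t 15.3 p [0.5453 0.1849 0.0652] x [0.988 0.152 0.004] z [ 0.078 -0.49  -0.868] F [ 2.1  0.3 -2.1] gap 0.025 q [-0.33  0.71 -0.47  1.81  0.8   1.18 -1.1 ]
TCP deck [-111.   -63.7   23.9]
tipL_bot [-13.1 -49.7   2.6]
tipR_bot [-13.1 -53.7   2.6]
tailL_bot [-133.1  -50.     3.2]
pos [0.5453 0.1849 0.0652] dist 0.0311 rot [-0.3 -0.3  0.1] n 2 min 1
travel [[-0.0016, 0.031, 0.0017], [-0.0016, 0.031, 0.0018]]
rot each [-0.0031, -0.0035, 0.0013]
```

View pics/s10.png

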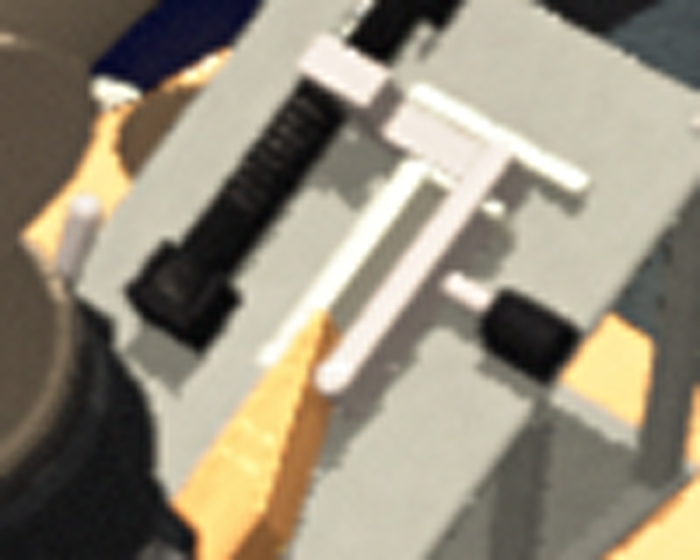

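carry_out:
  travel:
    - [-0.003,0.02,0.003]
    - [-0.002,0.02,0.002]
    - [-0.001,0.016,0.001]
    - [0,0,0]
  delta_rot:
    - [-0.004,-0.004,0]
    - [-0.002,-0.002,0]
    - [0,0,0]
    - [0,0,0]
  fingers: [0,0,0,0]

```text
clock: 15.75
ee_pos: [0.5482, 0.1639, 0.0768]
orientation: [0.964, 0.075, 0.022, 0.254]
ft_force: [4.7, -0.6, -0.2]
finger_gap: 0.0248
```

```bash
python3 - <<'E'
from h import *
wedge_report();yaw=np.degrees(Q[2])+90
plan(W(deck(-60,-65,21.5)),mkR(yaw,-30),2)
d=get_image("scene");crop(d,300,150,400,230,7,"pics/s11.png")
E
```

```text
t 15.75 p [0.5482 0.1639 0.0768] x [0.988 0.156 0.005] z [ 0.081 -0.486 -0.87 ] F [ 4.7 -0.6 -0.2] gap 0.0248 q [-0.3   0.68 -0.47  1.83  0.8   1.17 -1.07]
TCP deck [-86.8 -63.8  23.3]
tipL_bot [ 10.9 -49.5   1.7]
tipR_bot [ 10.9 -53.5   1.6]
tailL_bot [-109.1  -50.2    2.7]
pos [0.5482 0.1639 0.0768] dist 0.0269 rot [-0.5 -0.5  0.3] n 2 min 1
travel [[-0.0013, 0.0268, 0.0016], [-0.0012, 0.0268, 0.0017]]
rot each [-0.0057, -0.0055, 0.0034]
```

View pics/s11.png

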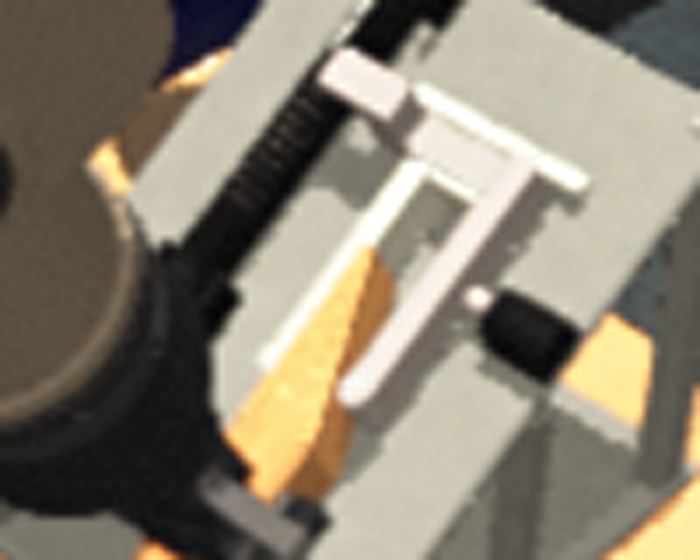

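carry_out:
  travel:
    - [-0.002,0.018,0.003]
    - [-0.002,0.018,0.002]
    - [-0.001,0.014,0.002]
    - [0,0,0]
  delta_rot:
    - [-0.006,-0.005,0.002]
    - [-0.004,-0.003,0.002]
    - [0,0,0]
    - [0,0,0]
  fingers: [0,0,0,0]

```text
clock: 16.2
ee_pos: [0.5508, 0.1478, 0.0853]
orientation: [0.965, 0.076, 0.023, 0.252]
ft_force: [5.7, 0.5, -0.8]
finger_gap: 0.0249
```

```bash
python3 - <<'E'
from h import *
wedge_report();yaw=np.degrees(Q[2])+90
plan(W(deck(-58,-64,21)),mkR(yaw,-30),2)
d=get_image("scene");crop(d,300,150,400,230,7,"pics/s12.png")
E
```

```text
t 16.2 p [0.5508 0.1478 0.0853] x [0.988 0.157 0.006] z [ 0.082 -0.483 -0.872] F [ 5.7  0.5 -0.8] gap 0.0249 q [-0.27  0.65 -0.47  1.84  0.8   1.16 -1.04]
TCP deck [-68.5 -63.7  22.5]
tipL_bot [ 29.2 -49.3   0.6]
tipR_bot [ 29.2 -53.3   0.5]
tailL_bot [-90.8 -50.1   2. ]
pos [0.5508 0.1478 0.0853] dist 0.0106 rot [-0.7 -0.6  0.4] n 2 min 1
travel [[-0.0004, 0.0105, 0.0014], [-0.0003, 0.0105, 0.0014]]
rot each [-0.0077, -0.0064, 0.0039]
```

View pics/s12.png

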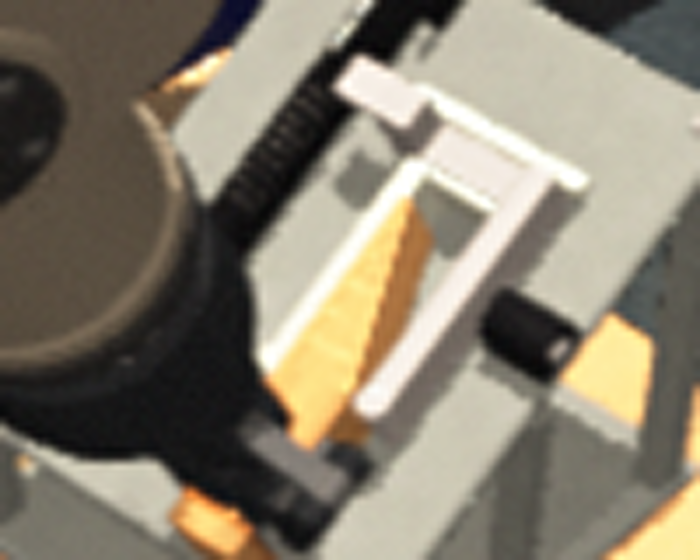

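carry_out:
  travel:
    - [-0.001,0.012,0.003]
    - [0,0.009,0.002]
    - [0,0.004,0]
    - [0,0,0]
  delta_rot:
    - [0,-0.005,0.004]
    - [0,0,0]
    - [0,0,0]
    - [0,0,0]
  fingers: [0,0,0,0]

```text
clock: 16.65
ee_pos: [0.5523, 0.1407, 0.0884]
orientation: [0.965, 0.075, 0.022, 0.249]
ft_force: [3.6, 1.9, -0.3]
finger_gap: 0.025
```

```bash
python3 - <<'E'
from h import *
wedge_report()
d=get_image("scene");crop(d,300,150,400,230,7,"pics/s13.png")
E
```

```text
t 16.65 p [0.5523 0.1407 0.0884] x [0.988 0.156 0.006] z [ 0.08  -0.477 -0.875] F [ 3.6  1.9 -0.3] gap 0.025 q [-0.26  0.65 -0.47  1.85  0.8   1.15 -1.03]
TCP deck [-60.6 -63.3  21.6]
tipL_bot [ 36.9 -49.   -1. ]
tipR_bot [ 36.9 -53.   -1. ]
tailL_bot [-83.  -49.6   1.3]
```

View pics/s13.png

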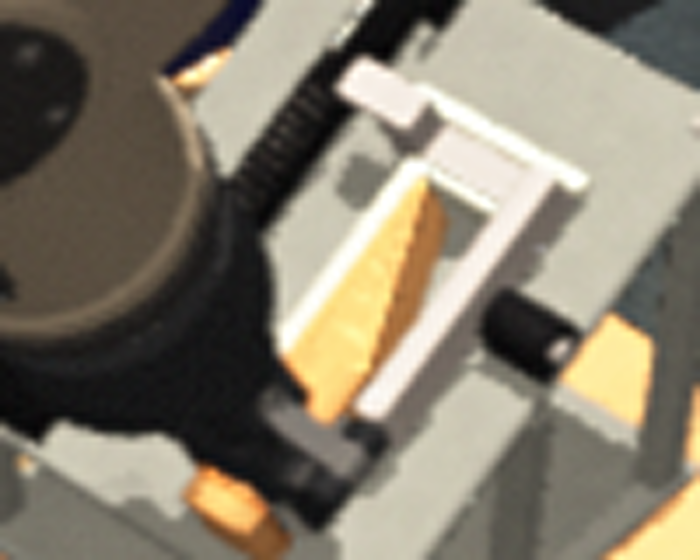

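carry_out:
  travel:
    - [0,0.008,0]
    - [0,0.005,0]
    - [0,0,0]
    - [0,0,0]
  delta_rot:
    - [0.008,0,0]
    - [0,0,0]
    - [0,0,0]
    - [0,0,0]
  fingers: [0,0,0,0]

```text
clock: 17.1
ee_pos: [0.5522, 0.1382, 0.0904]
orientation: [0.967, 0.077, 0.022, 0.243]
ft_force: [3.9, 3.0, -2.8]
finger_gap: 0.0248
```

```bash
python3 - <<'E'
from h import *
wedge_report()
d=get_image("scene");crop(d,300,150,400,230,7,"pics/s14.png")
E
```

```text
t 17.1 p [0.5522 0.1382 0.0904] x [0.987 0.159 0.005] z [ 0.08  -0.466 -0.881] F [ 3.9  3.  -2.8] gap 0.0248 q [-0.24  0.64 -0.48  1.85  0.79  1.14 -1.02]
TCP deck [-57.5 -63.7  22.1]
tipL_bot [ 39.7 -49.   -1.6]
tipR_bot [ 39.7 -53.   -1.7]
tailL_bot [-80.3 -50.1   2.1]
```

View pics/s14.png

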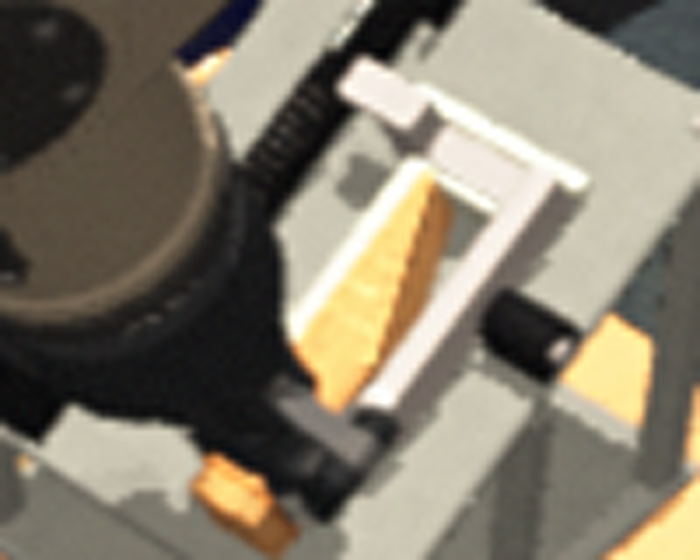

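carry_out:
  travel:
    - [0,0,0]
    - [0,0,0]
    - [0,0,0]
    - [0,0,0]
    - [0,0,0]
    - [0,0,-0.03]
    - [0,0,-0.08]
    - [0,0,-0.08]
    - [0,-0.03,-0.08]
    - [0,0,0]
  delta_rot:
    - [-0.025,0,0]
    - [-0.01,0,0]
    - [0,0,0]
    - [0,0,0]
    - [0,0,0]
    - [0,0,0]
    - [0,0,0]
    - [0,0,0]
    - [0,0,0]
    - [0,0,0]
  fingers: [0,0,0.45,0.45,0.45,0.45,0.45,0.45,0.45,0.45]

```text
clock: 18.15
ee_pos: [0.5347, 0.2172, 0.2062]
orientation: [0.962, 0.075, 0.018, 0.261]
ft_force: [-0.2, 0.9, 0.6]
finger_gap: 0.0387
```

```bash
python3 - <<'E'
from h import *
st(); print(toDeck(pose()[0]))
d=get_image("scene");crop(d,290,120,410,240,5,"pics/s15.png");np.savez("s15.npz",**d)
d=get_image("wrist");cv2.imwrite("pics/w15.png",d["color"][:,:,::-1]);np.savez("w15.npz",**d)
E
```

```text
t 18.15 p [0.5347 0.2172 0.2062] x [ 0.988  0.153 -0.005] z [ 0.073 -0.5   -0.863] F [-0.2  0.9  0.6] gap 0.0387 q [-0.35  0.55 -0.53  1.7   0.67  1.41 -0.97]
[-69.50492729 -69.39191278 162.81447414]
```

View pics/s15.png

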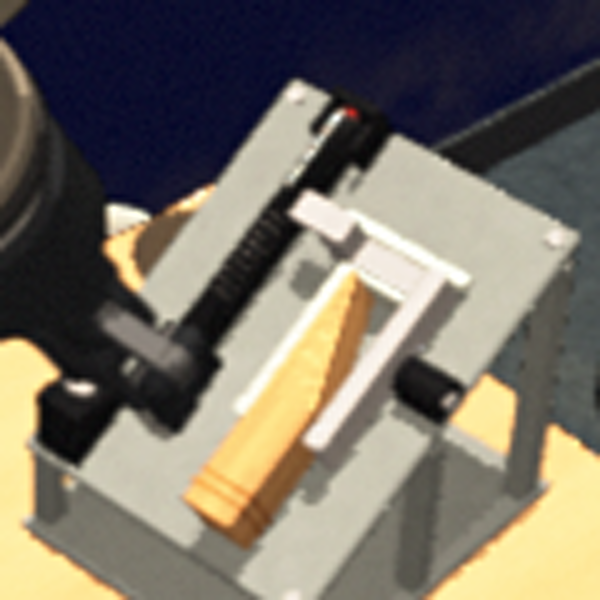

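View pics/w15.png

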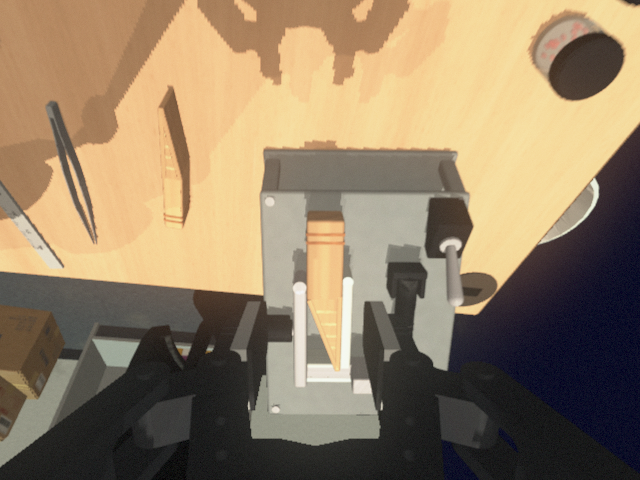

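```bash
python3 - <<'E'
from h import *
yaw=np.degrees(Q[2])+90
plan(W(deck(25,0,90)),mkR(yaw,-30),5)
E
```

```text
pos [0.535  0.2113 0.2032] dist 0.133 rot [0.7 0.4 0.3] n 5 min 3
travel [[0.028, 0.0362, 0.0271], [0.028, 0.0362, 0.0271], [0.028, 0.0363, 0.027], [0.028, 0.0363, 0.027], [0.028, 0.0363, 0.027]]
rot each [0.003, 0.0018, 0.0013]
```

carry_out:
  travel:
    - [0.028,0.036,0]
    - [0.028,0.036,0.015]
    - [0.028,0.036,0.02]
    - [0.028,0.036,0.02]
    - [0.02,0.025,0.02]
    - [0,0,0]
    - [0,0,0]
  delta_rot:
    - [0.003,0.002,0.001]
    - [0.003,0.002,0.001]
    - [0.003,0.002,0.001]
    - [0.003,0.002,0.001]
    - [0,0,0]
    - [0,0,0]
    - [0,0,0]
  fingers: [0.4,0.4,0.4,0.4,0.4,0.4,0.4]

```text
clock: 18.95
ee_pos: [0.6128, 0.1193, 0.2091]
orientation: [0.962, 0.071, 0.012, 0.264]
ft_force: [-0.7, 0.6, -0.3]
finger_gap: 0.0345
```

```bash
python3 - <<'E'
from h import *
yaw=np.degrees(Q[2])+90
st();print(toDeck(pose()[0]));plan(W(deck(25,0,60)),mkR(yaw,-30),3)
d=get_image("wrist");cv2.imwrite("pics/w16.png",d["color"][:,:,::-1]);np.savez("w16.npz",**d)
E
```

```text
t 18.95 p [0.6128 0.1193 0.2091] x [ 0.99   0.143 -0.014] z [ 0.061 -0.506 -0.861] F [-0.7  0.6 -0.3] gap 0.0345 q [-0.2   0.57 -0.47  1.65  0.72  1.36 -0.79]
[ 25.80625887  -6.5847932  111.10962791]
pos [0.6128 0.1193 0.2091] dist 0.0515 rot [0.6 0.8 0.2] n 3 min 2
travel [[0.0049, -0.0009, 0.034], [0.0047, -0.0008, 0.034], [0.0046, -0.0007, 0.034]]
rot each [0.0045, 0.0061, 0.0015]
```

View pics/w16.png

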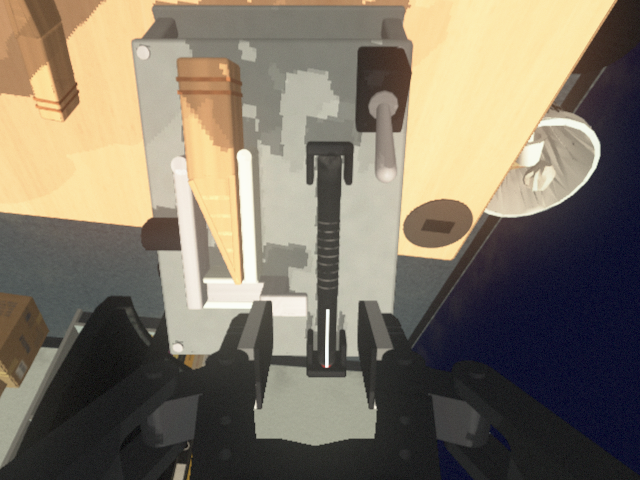

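```bash
python3 - <<'E'
from h import *
d=dict(np.load("w16.npz"))
n=W(deck(0,0,1000))-W(deck(0,0,0)); n/=np.linalg.norm(n); P0=W(deck(0,0,26))
def hit(u,v):
    C,k=ray(d,u,v); return toDeck(C+k*((P0-C)@n)/(k@n)).round(1)
for px in [(317,230),(340,230),(317,280),(338,280),(317,200),(341,200),(306,305)]: print(px,hit(*px))
E
```

```text
(317, 230) [ 9.7 -6.7 26. ]
(340, 230) [ 9.5  6.4 26. ]
(317, 280) [40.5 -6.5 26. ]
(338, 280) [40.3  5.9 26. ]
(317, 200) [-7.7 -6.8 26. ]
(341, 200) [-7.8  6.5 26. ]
(306, 305) [ 56.9 -13.1  26. ]
```

carry_out:
  travel:
    - [0.005,0,0.03]
    - [0.005,0,0.03]
    - [0.003,0,0.03]
    - [0,0,0]
    - [0,0,0]
  delta_rot:
    - [0.004,0.006,0.001]
    - [0.004,0.006,0.001]
    - [0.004,0.006,0.001]
    - [0,0,0]
    - [0,0,0]
  fingers: [0.4,0.4,0.4,0.4,0.4]

```text
clock: 19.5
ee_pos: [0.6196, 0.1012, 0.1659]
orientation: [0.963, 0.076, 0.019, 0.257]
ft_force: [-0.6, -0.1, 0.7]
finger_gap: 0.0341
```

```bash
python3 - <<'E'
from h import *
yaw=np.degrees(Q[2])+90
st();print(toDeck(pose()[0]));plan(W(deck(25,0,20)),mkR(yaw,-30),3)
E
```

```text
t 19.5 p [0.6196 0.1012 0.1659] x [ 0.988  0.157 -0.003] z [ 0.076 -0.493 -0.867] F [-0.6 -0.1  0.7] gap 0.0341 q [-0.18  0.6  -0.46  1.7   0.76  1.27 -0.81]
[20.5024895  -2.43762514 64.25226133]
pos [0.6196 0.1012 0.1659] dist 0.0445 rot [-0.1 -0.1  0.6] n 3 min 1
travel [[0.0015, 0.0031, 0.0295], [0.0016, 0.003, 0.0295], [0.0016, 0.003, 0.0295]]
rot each [-0.0007, -0.001, 0.0041]
```

carry_out:
  travel:
    - [0.002,0.003,0.025]
    - [0.002,0.003,0.025]
    - [0.001,0.002,0.025]
    - [0,0,0]
    - [0,0,0]
  delta_rot:
    - [0,0,0.004]
    - [0,0,0.004]
    - [0,0,0.004]
    - [0,0,0]
    - [0,0,0]
  fingers: [0.4,0.4,0.4,0.4,0.4]

```text
clock: 20.0
ee_pos: [0.6259, 0.0793, 0.133]
orientation: [0.964, 0.072, 0.021, 0.257]
ft_force: [0.2, 0.4, -0.3]
finger_gap: 0.034
```

```bash
python3 - <<'E'
from h import *
yaw=np.degrees(Q[2])+90
st();print(toDeck(pose()[0]));plan(W(deck(25,0,19.5)),mkR(yaw,-30),1)
d=get_image("scene");crop(d,290,120,410,240,5,"pics/s17.png")
E
```

```text
t 20.0 p [0.6259 0.0793 0.133 ] x [0.989 0.15  0.003] z [ 0.077 -0.492 -0.867] F [ 0.2  0.4 -0.3] gap 0.034 q [-0.16  0.64 -0.44  1.72  0.8   1.21 -0.83]
[23.61494391  0.47538833 24.49580541]
pos [0.6259 0.0793 0.133 ] dist 0.0052 rot [-0.1 -0.2  0. ] n 1 min 1
travel [[-0.001, 0.0028, 0.01]]
rot each [-0.0032, -0.0046, 0.0009]
```

View pics/s17.png

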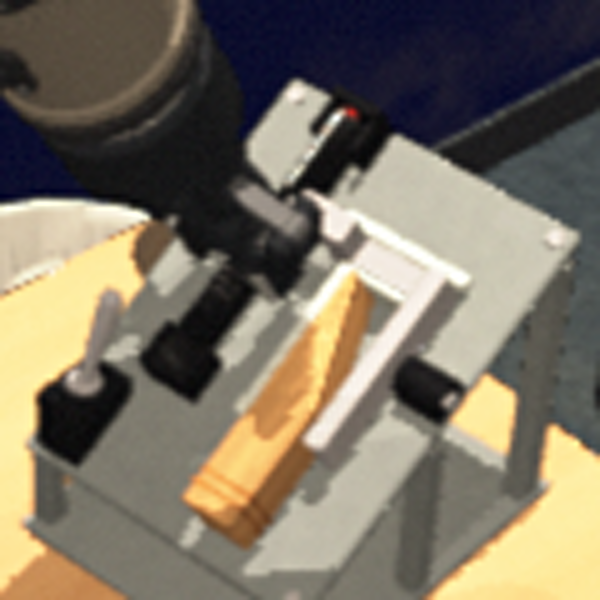

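carry_out:
  travel:
    - [-0.001,0,0.008]
    - [0,0,0]
    - [0,0,0]
    - [0,0,0]
    - [0,0,0]
    - [0,0,0]
    - [0,0,0]
    - [0,0,0]
  delta_rot:
    - [0,0,0]
    - [0,0,0]
    - [0,0,0]
    - [0,0,0]
    - [0,0,0]
    - [0,0,0]
    - [0,0,0]
    - [0,0,0]
  fingers: [0.4,0.4,0,0,0,0,0,0]
  newtons: 30

```text
clock: 20.85
ee_pos: [0.626, 0.078, 0.1304]
orientation: [0.964, 0.072, 0.022, 0.256]
ft_force: [-0.3, -0.2, -0.4]
finger_gap: 0.0127
```

```bash
python3 - <<'E'
from h import *
st();print(toDeck(pose()[0]))
E
```

```text
t 20.85 p [0.626  0.078  0.1304] x [0.989 0.15  0.004] z [ 0.079 -0.491 -0.868] F [-0.3 -0.2 -0.4] gap 0.0127 q [-0.15  0.64 -0.44  1.73  0.8   1.2  -0.84]
[23.50402163  0.45758728 21.51802246]
```

carry_out:
  travel:
    - [0,0,-0.02]
    - [0,0,-0.03]
    - [0,0,-0.04]
    - [0,0,-0.05]
    - [0,0,-0.06]
    - [0,0,-0.03]
    - [0,0,0]
    - [0,0,0]
  delta_rot:
    - [0,0,0]
    - [0,0,0]
    - [0,0,0]
    - [0,0,0]
    - [0,0,0]
    - [0,0,0]
    - [0,0,0]
    - [0,0,0]
  fingers: [0,0,0,0,0,0,0,0]

```text
clock: 21.65
ee_pos: [0.6157, 0.1412, 0.2388]
orientation: [0.964, 0.074, 0.023, 0.255]
ft_force: [-0.3, 0.0, -0.9]
finger_gap: 0.013
```

```bash
python3 - <<'E'
from h import *
st();print(toDeck(pose()[0]))
d=get_image("scene");crop(d,270,80,410,240,4,"pics/s18.png")
d=get_image("wrist");cv2.imwrite("pics/w18.png",d["color"][:,:,::-1])
t=get_image("top");T=[onz(t,*p,.022)[:2] for p in [(173,252),(311,264),(298,382),(151,367)]]; crop(t,130,230,330,400,4,"pics/t18.png")
E
```

```text
t 21.65 p [0.6157 0.1412 0.2388] x [0.988 0.153 0.006] z [ 0.081 -0.488 -0.869] F [-0.3  0.  -0.9] gap 0.013 q [-0.22  0.54 -0.49  1.61  0.7   1.39 -0.77]
[ 22.22523772  -0.42647704 147.39313122]
```

View pics/s18.png

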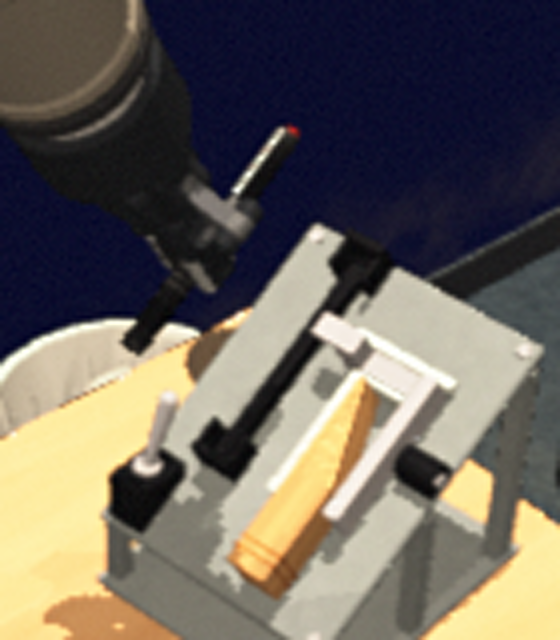

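View pics/w18.png

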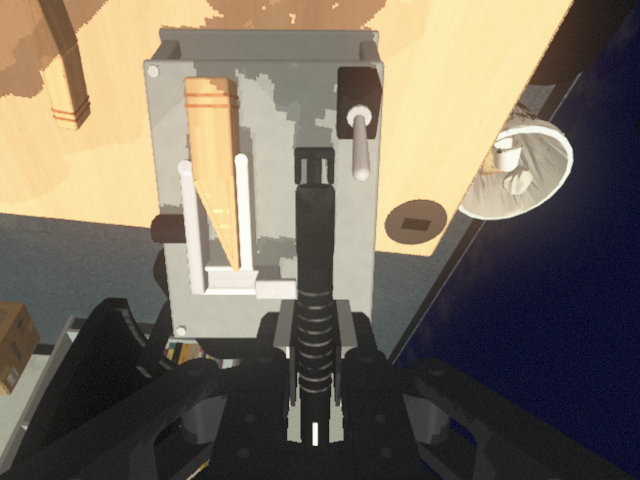

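View pics/t18.png

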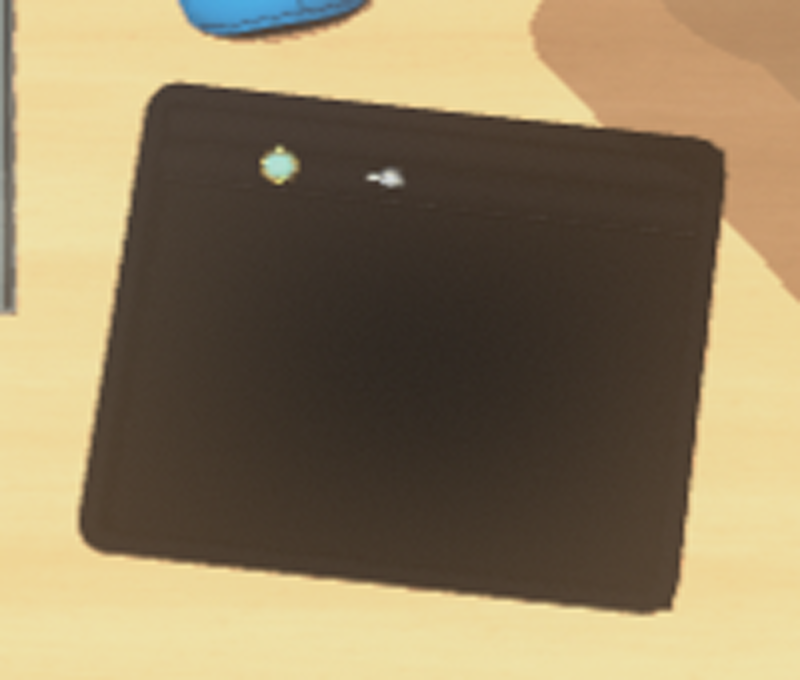

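```bash
python3 - <<'E'
from h import *
plan(np.array([.386,.433,.20]),mkR(-4),12)
E
```

```text
pos [0.6155 0.1401 0.2377] dist 0.374 rot [29.5 -3.6 12.4] n 12 min 8
travel [[-0.0304, -0.05, -0.0214], [-0.0314, -0.0503, -0.0191], [-0.0324, -0.0505, -0.0168], [-0.0334, -0.0506, -0.0144], [-0.0344, -0.0506, -0.0121], [-0.0354, -0.0504, -0.0097], [-0.0363, -0.0501, -0.0074], [-0.0372, -0.0497, -0.0051], [-0.0382, -0.0492, -0.0027], [-0.039, -0.0486, -0.0004], [-0.0399, -0.0478, 0.0018], [-0.0408, -0.047, 0.0041]]
rot each [0.0547, -0.0066, 0.023]
```

carry_out:
  travel:
    - [-0.03,-0.05,-0.024]
    - [-0.031,-0.05,-0.022]
    - [-0.032,-0.05,-0.02]
    - [-0.033,-0.05,-0.018]
    - [-0.034,-0.05,-0.014]
    - [-0.035,-0.05,-0.01]
    - [-0.036,-0.05,-0.007]
    - [-0.037,-0.05,-0.005]
    - [-0.038,-0.049,-0.003]
    - [-0.039,-0.049,0]
  delta_rot:
    - [0.055,-0.007,0.023]
    - [0.055,-0.007,0.023]
    - [0.055,-0.007,0.023]
    - [0.055,-0.007,0.023]
    - [0.055,-0.007,0.023]
    - [0.055,-0.007,0.023]
    - [0.055,-0.007,0.023]
    - [0.055,-0.007,0.023]
    - [0.055,-0.007,0.023]
    - [0.055,-0.007,0.023]
  fingers: [0,0,0,0,0,0,0,0,0,0]

```text
clock: 22.8
ee_pos: [0.424, 0.3813, 0.2017]
orientation: [0.999, -0.031, -0.006, 0.043]
ft_force: [0.7, -0.0, -0.7]
finger_gap: 0.013
```

```bash
python3 - <<'E'
from h import *
st();plan(np.array([.386,.433,.12]),mkR(-4),4)
E
```

```text
t 22.8 p [0.424  0.3813 0.2017] x [ 0.998 -0.063 -0.01 ] z [-0.015 -0.086 -0.996] F [ 0.7 -0.  -0.7] gap 0.013 q [-0.36  0.47 -0.67  1.77  0.36  1.11 -1.22]
pos [0.424  0.3813 0.2017] dist 0.1038 rot [5.  0.5 0.4] n 4 min 3
travel [[-0.0202, -0.028, 0.0388], [-0.0203, -0.0272, 0.0393], [-0.0204, -0.0263, 0.0399], [-0.0206, -0.0254, 0.0404]]
rot each [0.0275, 0.003, 0.0024]
```

carry_out:
  travel:
    - [-0.016,-0.02,0.03]
    - [-0.016,-0.02,0.03]
    - [-0.016,-0.02,0.03]
    - [-0.01,-0.01,0.03]
    - [0,0,0]
    - [0,0,0]
  delta_rot:
    - [0.025,0.003,0.002]
    - [0.025,0.003,0.002]
    - [0.025,0.003,0.002]
    - [0.015,0,0]
    - [0,0,0]
    - [0,0,0]
  fingers: [0,0,0,0,0,0]

```text
clock: 23.4
ee_pos: [0.3929, 0.4125, 0.1327]
orientation: [0.999, -0.034, -0.005, 0.01]
ft_force: [0.5, 0.1, -0.6]
finger_gap: 0.0132
```

```bash
python3 - <<'E'
from h import *
st();plan(np.array([.386,.433,.035]),mkR(-4),4)
d=get_image("wrist");cv2.imwrite("pics/w19.png",d["color"][:,:,::-1])
d=get_image("top");crop(d,130,200,330,400,4,"pics/t19.png")
E
```

```text
t 23.4 p [0.3929 0.4125 0.1327] x [ 0.998 -0.068 -0.009] z [-0.01  -0.019 -1.   ] F [ 0.5  0.1 -0.6] gap 0.0132 q [-0.42  0.53 -0.66  1.86  0.4   0.91 -1.34]
pos [0.3929 0.4125 0.1327] dist 0.1 rot [1.1 0.5 0.1] n 4 min 3
travel [[-0.0037, -0.011, 0.0487], [-0.0038, -0.0107, 0.0487], [-0.0039, -0.0105, 0.0488], [-0.004, -0.0103, 0.0488]]
rot each [0.0064, 0.0027, 0.0007]
```

View pics/w19.png

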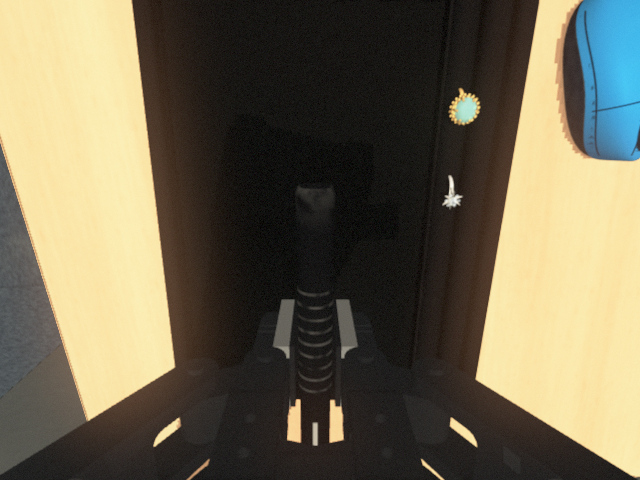

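carry_out:
  travel:
    - [-0.004,-0.011,0.045]
    - [-0.004,-0.01,0.045]
    - [-0.003,-0.008,0.045]
    - [0,0,0.03]
    - [0,0,0]
    - [0,0,0]
  delta_rot:
    - [0.006,0.003,0]
    - [0.006,0.003,0]
    - [0.006,0.003,0]
    - [0,0,0]
    - [0,0,0]
    - [0,0,0]
  fingers: [0,0,0,0,0,0]

```text
clock: 24.1
ee_pos: [0.3946, 0.4279, 0.0529]
orientation: [0.999, -0.037, 0.003, -0.0]
ft_force: [0.8, -0.3, -0.8]
finger_gap: 0.0127
```

```bash
python3 - <<'E'
from h import *
st();plan(np.array([.386,.433,.017]),mkR(-4),2)
E
```

```text
t 24.1 p [0.3946 0.4279 0.0529] x [ 0.997 -0.074  0.007] z [ 0.007 -0.    -1.   ] F [ 0.8 -0.3 -0.8] gap 0.0127 q [-0.49  0.64 -0.59  1.89  0.51  0.76 -1.44]
pos [0.3946 0.4279 0.0529] dist 0.0372 rot [-0.  -0.4 -0.3] n 2 min 1
travel [[-0.0092, -0.0045, 0.0358], [-0.0091, -0.0045, 0.0358]]
rot each [-0.0002, -0.0044, -0.003]
```

carry_out:
  travel:
    - [-0.003,0,0.03]
    - [-0.002,0,0.025]
    - [0,0,0.008]
    - [0,0,0]
    - [0,0,0]
  delta_rot:
    - [0,-0.005,-0.003]
    - [0,-0.004,-0.003]
    - [0,0,0]
    - [0,0,0]
    - [0,0,0]
  fingers: [0,0,0,0,0]

```text
clock: 24.6
ee_pos: [0.3938, 0.4287, 0.0208]
orientation: [0.999, -0.035, 0.001, -0.001]
ft_force: [-0.5, -0.4, -0.6]
finger_gap: 0.0125
```

```bash
python3 - <<'E'
from h import *
st();plan(np.array([.392,.43,.017]),mkR(-4),1)
E
```

```text
t 24.6 p [0.3938 0.4287 0.0208] x [ 0.998 -0.071  0.002] z [ 0.002  0.002 -1.   ] F [-0.5 -0.4 -0.6] gap 0.0125 q [-0.51  0.69 -0.56  1.9   0.55  0.71 -1.47]
pos [0.3938 0.4287 0.0208] dist 0.0044 rot [-0.1 -0.1 -0.1] n 1 min 1
travel [[-0.0037, -0.0024, 0.0077]]
rot each [-0.0032, -0.002, -0.0011]
```

carry_out:
  travel:
    - [0,0,0.006]
    - [0,0,0.002]
    - [0,0,0]
    - [0,0,0]
    - [0,0,0]
    - [0,0,0]
    - [0,0,-0.03]
    - [0,0,-0.06]
    - [0,0,-0.09]
    - [0,0,-0.09]
  delta_rot:
    - [0,0,0]
    - [0,0,0]
    - [0,0,0]
    - [0,0,0]
    - [0,0,0]
    - [0,0,0]
    - [0,0,0]
    - [0,0,0]
    - [0,0,0]
    - [0,0,0]
  fingers: [0,0,0,0.4,0.4,0.4,0.4,0.4,0.4,0.4]

```text
clock: 25.6
ee_pos: [0.3912, 0.426, 0.1537]
orientation: [0.999, -0.035, -0.002, 0.002]
ft_force: [0.1, 0.6, 0.1]
finger_gap: 0.034
```

carry_out:
  travel:
    - [0,0,-0.06]
    - [0,0,0]
    - [0,0,0]
  delta_rot:
    - [0,0,0]
    - [0,0,0]
    - [0,0,0]
  fingers: [0.4,0.4,0.4]

```text
clock: 25.9
ee_pos: [0.3928, 0.4295, 0.1951]
orientation: [0.999, -0.034, 0.002, -0.003]
ft_force: [0.0, 0.8, 0.0]
finger_gap: 0.0344
```

```bash
python3 - <<'E'
from h import *
st()
d=get_image("wrist");cv2.imwrite("pics/w20.png",np.clip(d["color"][:,:,::-1].astype(float)*3,0,255));np.savez("w20.npz",**d)
d=get_image("scene");cv2.imwrite("pics/s20.png",d["color"][:,:,::-1]);crop(d,290,120,410,240,5,"pics/s20c.png")
E
```

```text
t 25.9 p [0.3928 0.4295 0.1951] x [ 0.998 -0.068  0.004] z [ 0.005  0.006 -1.   ] F [0.  0.8 0. ] gap 0.0344 q [-0.4   0.46 -0.7   1.8   0.35  1.   -1.31][ WARN:0@2.709] global loadsave.cpp:1063 imwrite_ Unsupported depth image for selected encoder is fallbacked to CV_8U.
```

View pics/w20.png

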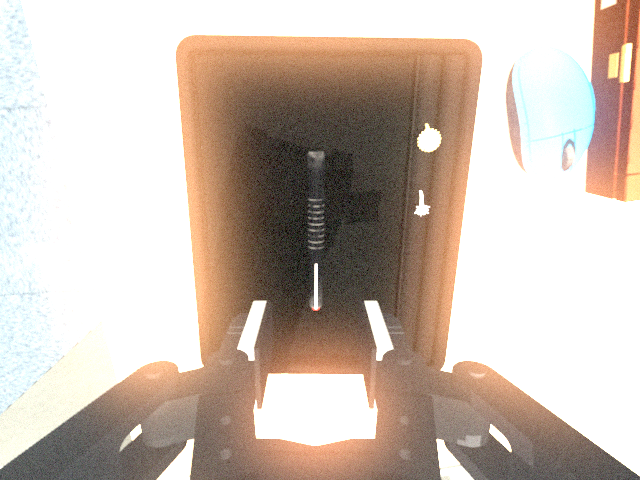

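View pics/s20.png

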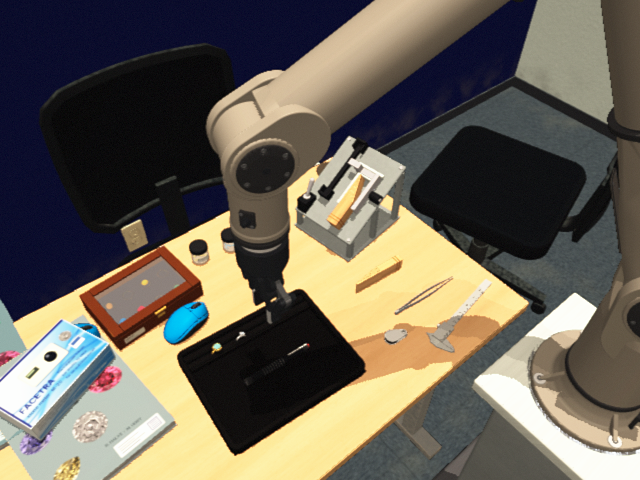

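View pics/s20c.png

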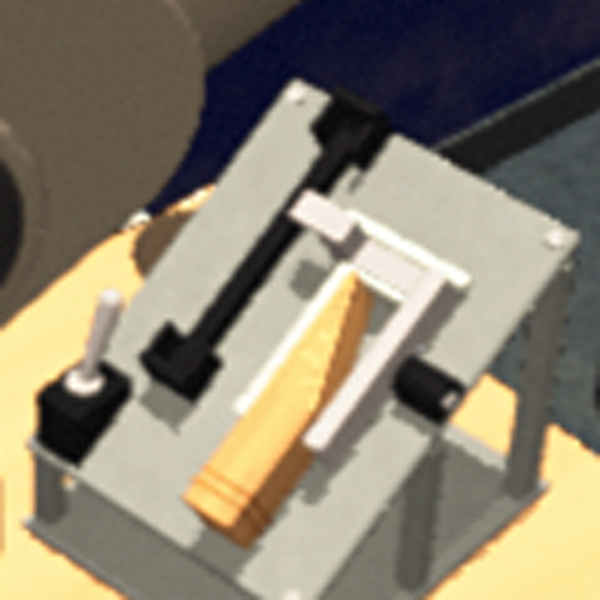

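```bash
python3 - <<'E'
from h import *
d=dict(np.load("w20.npz"))
a,b=onz(d,316,152,.019),onz(d,316,309,.019); print(a,b,np.linalg.norm(a-b),"mid",(a+b)/2); c=(a+b)/2-[.401,.420,.019]
y=np.radians(86); print("tray xy",c[0]*np.sin(y)-c[1]*np.cos(y),c[0]*np.cos(y)+c[1]*np.sin(y))
st(); print(ticket.sign_off())
E
```

```text
[0.39803846 0.4840414  0.019     ] [0.38927384 0.35235222 0.019     ] 0.13198052269788677 mid [0.39365615 0.41819681 0.019     ]
tray xy -0.00720017632579225 -0.00231108088679707
t 26.0 p [0.3925 0.4294 0.1941] x [ 0.998 -0.068  0.003] z [ 0.003  0.005 -1.   ] F [-1.3  0.6 -0. ] gap 0.0341 q [-0.4   0.46 -0.7   1.8   0.35  1.   -1.31]
the job is handed in; nothing more can be done
None
```

The job is done and handed in at about 26 s of the 61 s. The sign-off reports no verdict, so what follows rests on my own last checks.

I did the steps in the order asked:
- **Switch:** I flipped the toggle off with the closed fingers.
- **Wedge:** I pushed the thick wedge (the one near the jars) up the channel until its tip was about 2 mm from the end stop, then let go of it.
- **Penlight:** I lifted the penlight out and set it down in the tray.

What the last checks showed:
- **Toggle:** the lever leans up the slope. When I flipped it, its tip matched the calculated off position to about 1 px.
- **Catch:** it stayed open with nothing touching it. I estimated the channel at about 26.7 mm wide, so the catch is open about 16 mm. I could only see this in the images; I could not read the joint or the contact force.
- **Penlight:** it measures 132.0 mm between its ends when taken as lying on the tray floor, which fits it lying flat. Its centre is about 7 mm from the tray's centre across and 2 mm along, inside the rim and off the ring roll.
- **Other things:** I did not touch the thin wedge or the jars. The thin wedge looked unmoved in the last picture. The arm hid at least one jar there, so I did not re-measure any of them.
- **Robot:** the gripper ended 0.19 m above the desk, clear of everything.

Nothing disagreed by more than the 1 to 2 px calibration offset. The small moves often overshot by several millimetres, so I re-measured and corrected before each fit.

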